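# Load a newly cased book into the bench press

## Task

The newly cased book lies on its pressing board on the loading stand. Push the board, flat and with the book lying undisturbed on it, across the gap onto the press bed without letting it sag into the gap or lifting it, until it sits square and centred on the bed between the two rods. Then fetch the press's loose top board from the bench and lower it gently over both rods until it lies flat on the book, let go, and leave the other things on the bench alone.

Things in the scene. Friction and masses are not known exactly. Their poses are not given: they have to be found in the camera images.
- bed_mid (a point): Centre of the top of the fixed press's flat steel bed, 216 mm (x) by 200 mm (y), 20 mm thick, top 69 mm above the bench, on a grey base whose feet (14 mm high) reach out to 150 mm from the centre at both y ends. The two rods are in line along x; the board is pushed in along y from the stand's side (+y or -y, it varies). z up.
- rod_near (a point): Tip of one of the two fixed upright steel guide rods of the press, 88 mm from the bed centre along the press's -x. Rods are 12 mm thick and stand 75 mm above the bed; the last 11 mm taper to 5 mm at the tip. 164 mm free width between the rods.
- rod_far (a point): Tip of the other guide rod, 88 mm from the bed centre along the press's +x; same size.
- stand_top (a point): Centre of the top of the fixed wooden loading stand: 170 mm (x) by 190 mm (y, towards the press), top 70 mm above the bench, so 1 mm higher than the bed. Between it and the edge of the bed is an open gap of about 65 to 80 mm, some 55 mm deep. It is on the +y or the -y side of the press and may be a few degrees out of square with it.
- carrier_mid (a point): Centre (half-way up) of the loose plywood pressing board that carries the book: 130 mm (its x) by 180 mm (its y, roughly the way it is pushed), 15 mm thick, about 0.24 kg. It starts lying on the stand, its two ends about flush with the stand's.
- book_mid (a point): Centre (half-way up) of the loose hardback book lying on the pressing board, grey cloth with a pale label: 105 mm (x) by 148 mm (y) by 26 mm thick, about 0.2 to 0.4 kg. It starts within 10 mm of the middle of the board and is held there only by friction.
- batten_mid (a point): Centre of the wooden batten, 110 mm long (x), 28 mm wide (y), 30 mm high, by which the press's loose top board is held. It stands on the middle of a plywood plate 220 (x) by 160 (y) by 18 mm, 0.5 kg in all; this point is 33 mm above the plate's underside. The board starts flat on the bench, on the side of the press away from the stand.
- topboard_under (a point): Centre of the underside of the top board's plate, same axes as the batten. The plate has two 17 mm through holes, 88 mm from its centre along +x and -x; either way round fits the rods. Seated, this point is 41 mm above the bed (15 mm pressing board + 26 mm book).
- tub: Bystander: closed white plastic paste tub 110 x 150 x 72 mm, beyond the press. Origin at the centre of its underside.
- brushjar: Bystander: white jar 76 mm across, 85 mm high, with brush handles up to 155 mm. Origin at the centre of its underside.
- folder: Bystander: pale bone folder lying flat, 22 mm wide, about 130 mm long, 5 mm thick. Origin at the middle of its underside.
- nutdish: Bystander: small round steel dish 84 mm across, 16 mm high, holding the press's two wing nuts. Origin at the centre of its underside.
- topboard: The same top board as a body; its origin is the centre of the plate's underside (as topboard_under).
Not all that is in view belongs to the job. There is more than one size of the part that bears book_mid; the job needs the smaller.

How it is judged:
By the outcome, as a careful person would: the job done as asked, in the order asked, and still so for the second after the job is handed in, with the robot touching nothing.
It also fails if it takes over 67 s, if anything falls off the work surface, if the arm or the gripper's body presses on something with over 40 N, if the wrist force passes 120 N, or if a joint passes its speed limit or range.

## Robot

A 7-joint arm with a two-finger parallel gripper is mounted at the origin on the work surface. World frame = base frame: x ahead of the robot, y to its left, z up, the work surface at z = 0. Lengths are in m, angles in rad, forces in N, time in s.
With the tool pointing down it reaches from about 0.4 to 0.75 m from the base axis. Payload 19.5 kg.
Tool frame: the origin (TCP) lies at the very end of the fingers, on their centre line; the grasp point (between the pads) lies 19 mm behind it; x points along the fingers, z is the direction in which the jaws open and shut, and the axes are right-handed (so a half turn about x gives the same grasp; the last joint's range is limited). The gripper opens to 85 mm and grips with 20 to 120 N. Pads are 22 mm wide; open, the fingers measure 114 mm over their backs; the gripper's body (76 mm by 85 mm) begins 54 mm behind the grasp point. The pads swing forward as they close: fully open they stand 13 mm farther back than shut.
Start: joints at [-1.25, 0.707, -0.028, 1.485, 0.022, 0.951, -0.075], TCP at [0.204, 0.538, 0.231] pointing down, gripper open.
Joint ranges: [-2.71, 2.71], [-0.32, 2.16], [-1.57, 1.52], [0, 2.45], [-1.46, 4.6], [0, 2.02], [-2.83, 2.83]. Speed limits (rad/s): [1.89, 1.89, 2.57, 2.57, 3.01, 3.01, 3.01].

## Interface

Orientations are given as a unit quaternion [x, y, z, w].
In Python, from rig import bot gives the robot as it stands.
- The arm moves only by the tool step_arm, never from a script. Its argument "targets" is a list of rows, each an object of numbers: "x", "y", "z": the shift along the tool's x, y, z in cm; "roll": the turn about the tool's x in degrees. A call has 1 to 12 rows; each row shifts and turns the commanded pose from where the row before left it, along the tool's axes as they then stand; what a row does not reach is not made up. A row lasts 1/8 s, in which the tool goes at most 62.5 mm and 10.7 degrees, less where a joint would pass 70% of its speed; a pose out of reach is approached as far as the arm can. A call is refused whole if a number of a shift passes 6.25 or a number of a turn 10.7, either way. A call with a gripper value outside its range is refused whole. "gripper" is the finger opening in cm, from 0 to 8.54, set as the call begins (left out, the last holds). The fingers move at their own pace and stop on an object; the grip force is fixed at half the most. Time passes only in rows, so rows that do not move let the fingers close. It gives the time, the measured TCP pose, the force and the opening at its end, in the units of the state.
- bot.state(): the state, without advancing time (a new reading comes with each control period).
- bot.read_camera(name): name is "side" or "top" or "wrist"; returns a dict with "pixels" (420x560x3 uint8, red, green, blue), "depth" (420x560 float32, m along the optical axis (not along the pixel's ray), 0 where there is no reading), "vfov" (degrees; the focal length in pixels is half the picture's height over the tangent of half this angle, whatever the lens; pixels are square), "cx", "cy" (the principal point, pixels), "dist_coeffs" ([k1, k2, p1, p2, k3] as OpenCV has them; the pictures are not rectified), "rvec" (rotation vector, rad) and "tvec" (3), from world to camera coordinates, as OpenCV has them. Camera axes: x right, y down, z forward; pixel columns grow to the right and rows downward; lengths in m; the calibration is good to about 2 mm. A picture is of the moment at which its call begins.
- bot.hand_in(): hands the job in, once; it reports no verdict.
Trained networks look in a picture, given as the dict that the camera call returned (one of the last four; its "shot" number tells which), for a name from the list of things; names that differ only in an ending like _2 or _b are one class to them, and where a whole thing is asked for, a point or a joint stands for the part that bears it (a point fixed in the world has none). Each returns a list of dicts, best first, with "conf" (0 to 1); they miss things now and then, are a little off and sometimes report something else, mostly with a low value. They report only what shows in the picture. A call takes as long as a camera call. They do not tell look-alikes from the thing itself.
- bot.boxes_of(label, picture): "location" ([column, row] in pixels, amid what is visible of it).
- bot.mark_of(label, picture): "location" ([column, row] in pixels: a listed point, or the origin of a listed thing).
The state is a dict: "time_s": time; "joint_positions": joint angles; "joint_vel": joint speeds; "joint_torque": joint torques, N m; "eef_pos": TCP position; "tool_rot": TCP orientation; "force": force on the tool from outside, world axes, zero at the start; "wrist_torque": the same for the moment, N m; "opening": finger opening in m.
Only numpy, scipy, OpenCV 4.12 (cv2) and the standard library are available. Lean on these libraries where they do the work, as an engineer would, in place of code of your own. Each camera call takes 0.05 s, during which the arm holds its last target.

## Working session

There is one attempt and no reset: what is moved stays moved. The work goes in short steps, Python scripts to look and compute and a tool call to move; the robot and the scene stay as the last step left them, time stands still between calls to the robot, and variables do not carry over. Pictures are saved under pics/ and viewed, and the job is handed in when it is done.

Besides the shell and the picture viewer there is one more tool, called by a JSON object that holds its "fn" and its "kwargs". step_arm: Moves the arm, as the interface text tells. Its arguments: {"type":"object","properties":{"targets":{"type":"array"},"gripper":{"type":"number"}},"required":["targets"]}

```bash
ls; mkdir -p pics; cat > h.py <<'E'
import numpy as np, cv2
from rig import bot
from scipy.spatial.transform import Rotation as R
def K(p):
    f=p["pixels"].shape[0]/2/np.tan(np.radians(p["vfov"])/2)
    return np.array([[f,0,p["cx"]],[0,f,p["cy"]],[0,0,1.]])
def ray(p,uv):
    n=cv2.undistortPoints(np.array([[uv]],float),K(p),np.array(p["dist_coeffs"],float))[0,0]
    return np.array([n[0],n[1],1.])
def world(p,uv,d=None,z=None):
    Rm=cv2.Rodrigues(np.array(p["rvec"],float))[0];t=np.array(p["tvec"],float).ravel()
    r=ray(p,uv);o=-Rm.T@t;dr=Rm.T@r
    if z is not None: return o+dr*(z-o[2])/dr[2]
    if d is None: d=p["depth"][int(round(uv[1])),int(round(uv[0]))]
    return o+dr*d
def cloud(p):
    h,w=p["depth"].shape
    u,v=np.meshgrid(np.arange(w),np.arange(h))
    n=cv2.undistortPoints(np.stack([u.ravel(),v.ravel()],1).astype(float)[:,None],K(p),np.array(p["dist_coeffs"],float))[:,0]
    d=p["depth"].ravel()
    Rm=cv2.Rodrigues(np.array(p["rvec"],float))[0];t=np.array(p["tvec"],float).ravel()
    c=np.c_[n*d[:,None],d]
    P=(c-t)@Rm
    P[d==0]=np.nan
    return P.reshape(h,w,3)
def proj(p,X):
    return cv2.projectPoints(np.array(X,float).reshape(-1,1,3),np.array(p["rvec"],float),np.array(p["tvec"],float),K(p),np.array(p["dist_coeffs"],float))[0][:,0]
def save(p,n): cv2.imwrite("pics/"+n+".png",p["pixels"][:,:,::-1])
E
python3 - <<'E'
from h import *
s=bot.state(); print({k:np.round(v,3).tolist() for k,v in s.items()})
print(R.from_quat(s["tool_rot"]).as_matrix().round(3))
import pickle
for n in ["side","top","wrist"]:
    p=bot.read_camera(n); save(p,n+"0"); pickle.dump(p,open(n+"0.pkl","wb"))
    print(n,p["vfov"],p["tvec"],p["rvec"],p["dist_coeffs"])
    if n!="wrist":
        for l in ["bed_mid","rod_near","rod_far","stand_top","carrier_mid","book_mid","batten_mid","topboard_under","tub","brushjar","folder","nutdish"]:
            for q in bot.mark_of(l,p)[:3]:
                uv=q["location"]
                print(l,round(q["conf"],2),np.round(uv),world(p,uv).round(3))
E
```

```text
pics
{'time_s': 0.0, 'joint_positions': [-1.25, 0.707, -0.028, 1.485, 0.022, 0.951, -0.075], 'joint_vel': [0.0, -0.001, 0.001, 0.001, -0.001, -0.0, -0.001], 'joint_torque': [0.0, -88.32, 1.235, -23.617, 0.017, 0.007, -0.0], 'eef_pos': [0.204, 0.537, 0.231], 'tool_rot': [-0.402, 0.582, 0.401, 0.582], 'force': [0.214, 1.622, -0.795], 'wrist_torque': [0.019, -0.061, 0.004], 'opening': 0.085}
[[-0.    -0.935  0.355]
 [-0.001  0.355  0.935]
 [-1.    -0.    -0.001]]
side 47.995428227542796 [-0.43035548  0.31079555  0.92880393] [ 2.28106781 -0.73976149  0.28650437] [-0.0392786  0.         0.         0.         0.       ]
bed_mid 0.75 [288. 224.] [0.535 0.014 0.066]
rod_near 0.97 [257. 221.] [0.448 0.005 0.141]
rod_far 0.97 [320. 186.] [ 0.722  0.127 -0.001]
stand_top 0.43 [360. 195.] [0.785 0.035 0.004]
book_mid 0.72 [307. 160.] [0.745 0.215 0.023]
book_mid 0.66 [368. 301.] [ 0.518 -0.271  0.113]
book_mid 0.56 [146. 234.] [0.258 0.214 0.034]
batten_mid 0.63 [236. 176.] [0.536 0.257 0.043]
batten_mid 0.54 [320. 186.] [0.723 0.128 0.   ]
topboard_under 0.84 [234. 182.] [0.527 0.254 0.027]
tub
[... 546 characters left out ...]
[ 0.622 -0.005  0.139]
rod_far 0.45 [285. 206.] [0.544 0.006 0.069]
carrier_mid 0.69 [285. 209.] [0.536 0.005 0.066]
book_mid 0.88 [386. 208.] [ 0.53  -0.261  0.112]
book_mid 0.82 [203. 309.] [0.269 0.238 0.036]
batten_mid 0.72 [192. 211.] [0.537 0.262 0.049]
topboard_under 0.56 [193. 214.] [0.531 0.26  0.046]
tub 0.94 [369. 133.] [ 0.745 -0.232  0.065]
brushjar 0.84 [201. 135.] [0.754 0.239 0.04 ]
folder 0.78 [269. 125.] [0.789 0.045 0.004]
nutdish 0.95 [316. 124.] [ 0.786 -0.09   0.016]
nutdish 0.58 [199. 137.] [0.75  0.244 0.037]
wrist 66.58620587410955 [-0.57523934 -0.03925713  0.37892288] [-2.36122454 -1.62764078 -0.26170916] [-0.06000439  0.          0.          0.          0.        ]
```

View pics/top0.png

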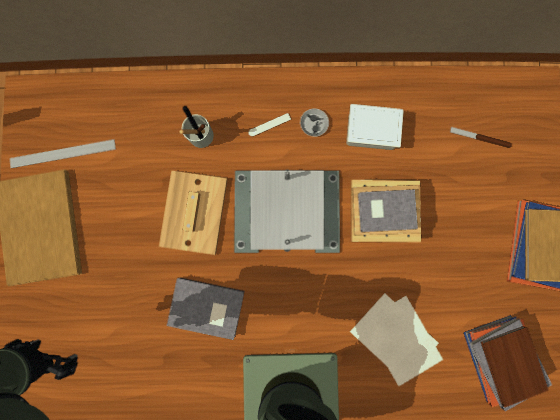

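View pics/side0.png

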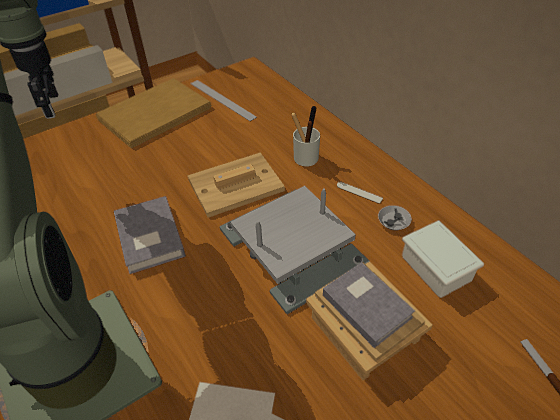

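View pics/wrist0.png

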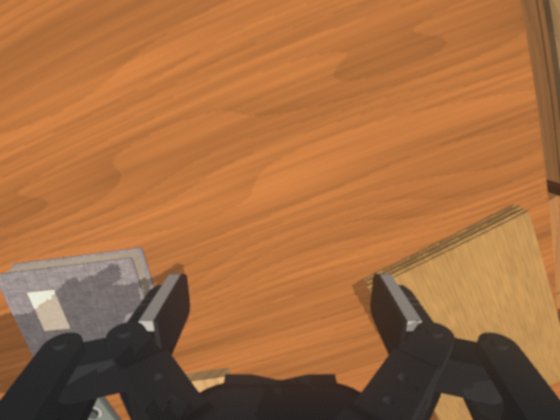

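The top view shows the press at the middle (bed about 285,210) and the stand with board and grey book to its right (386,210), on the -y side. The top board is to its left (192,211). A larger look-alike book lies at (205,308) and is not part of the job. Next I'll measure from depth.

```bash
cat > m.py <<'E'
from h import *
import pickle
def rect(P,box,zl,zh):
    x0,x1,y0,y1=box
    m=(P[...,0]>x0)&(P[...,0]<x1)&(P[...,1]>y0)&(P[...,1]<y1)&(P[...,2]>zl)&(P[...,2]<zh)
    q=P[m]
    if len(q)<20: return len(q)
    r=cv2.minAreaRect((q[:,:2]*1000).astype(np.float32))
    return len(q),np.median(q[:,2]).round(4),np.round(r[0],1),np.round(r[1],1),round(r[2],2)
if __name__=="__main__":
  for n in ["top","side"]:
    p=pickle.load(open(n+"0.pkl","rb")); P=cloud(p)
    print(n)
    print("bench",np.nanmedian(P[...,2][(P[...,0]>.4)&(P[...,0]<.7)&(P[...,1]>-.6)&(P[...,1]<-.4)]))
    S=(.38,.68,-.40,-.13)
    print("book",rect(P,S,.100,.125))
    print("carrier+book",rect(P,S,.077,.125))
    print("stand",rect(P,S,.055,.125))
    B=(.38,.70,-.13,.13)
    print("bed",rect(P,B,.06,.08)); print("rods",rect(P,(.38,.54,-.1,.1),.09,.16),rect(P,(.54,.7,-.1,.1),.09,.16))
    T=(.38,.70,.15,.38)
    print("plate",rect(P,T,.01,.06),"batten",rect(P,T,.034,.06))
    h,_=np.histogram(P[...,2][(P[...,0]>.38)&(P[...,0]<.68)&(P[...,1]>-.4)&(P[...,1]<.13)],bins=np.arange(0,.16,.004)); print(h)
E
python3 m.py
```

```text
top
bench 0.0003008406522735571
book (2202, np.float64(0.1113), array([ 523.7, -266.9]), array([105.4, 148.3]), 1.66)
carrier+book (3182, np.float64(0.1101), array([ 528.1, -270.1]), array([131.2, 182. ]), 0.26)
stand (4295, np.float64(0.1071), array([ 526.7, -271.1]), array([190.3, 171.4]), 87.99)
bed (5708, np.float64(0.0694), array([534.7,  -1.1]), array([198.1, 214.6]), 89.06)
rods 16 (30, np.float64(0.1309), array([621.6,  -1.9]), array([ 9. , 10.5]), 4.07)
plate (4364, np.float64(0.0188), array([534. , 242.7]), array([214.3, 221. ]), 80.73) batten (440, np.float64(0.0481), array([537.9, 267.6]), array([ 29.2, 109.8]), 80.96)
[3364  437  315 1161  506   63   22    2    0    3   19   21   11   43
   19   52 1657 4141  917   49  250  560  143   11    1    2  144 1240
  795   27    2    1    1    7   11    5    6    1    0]
side
bench -0.00021771564280350565
book (3700, np.float64(0.1105), array([ 523.3, -266.6]), array([108.6, 148.6]), 2.07)
carrier+book (5331, np.float64(0.1097), array([ 527. , -268.6]), array([132.4, 181.3]), 0.66)
stand (7565, np.float64(0.0953), array([ 525.9, -271.4]), array([190. , 172.4]), 88.56)
bed (6127, np.float64(0.0686), array([5.343e+02, 2.000e-01]), array([204.9, 218.8]), 88.47)
rods (95, np.float64(0.1189), array([4.457e+02, 4.000e-01]), array([12.1, 11.4]), 67.45) (88, np.float64(0.1178), array([620.6,  -3.5]), array([ 9.3, 11.6]), 45.69)
plate (3407, np.float64(0.0181), array([533.3, 244.9]), array([214.5, 222.5]), 80.59) batten (434, np.float64(0.0465), array([535.9, 266. ]), array([ 33.8, 109.8]), 80.72)
[4439  148  506 1815  297  158   88   56   15   20   40   26   94  179
  245  261 2348 5261  318  122  399  848  170  109   86   81  198 2877
  596   11   13   14   14   19   12   13    2    0    0]
```

```bash
python3 - <<'E'
from h import *
import pickle
for n in ["side","wrist","top"]:
    p=pickle.load(open(n+"0.pkl","rb"));P=cloud(p)
    q=P[(np.linalg.norm(P[...,:2]-[.204,.537],axis=-1)<.09)&(P[...,2]>.15)]
    if len(q)<5: print(n,len(q));continue
    print(n,len(q),np.sort(q[:,2])[:10].round(4))
    k=q[np.argsort(q[:,2])][:40]
    d=(k[:,:2]-[.204,.537])@np.array([.355,.935]); e=(k[:,:2]-[.204,.537])@np.array([-.935,.355])
    print(np.c_[d,e,k[:,2]][::4].round(4))
E
```

```text
side 3777 [0.243  0.2434 0.2435 0.2441 0.2449 0.2449 0.2451 0.2454 0.2458 0.2459]
[[-0.0467  0.0069  0.243 ]
 [-0.0488 -0.0054  0.2449]
 [-0.0506  0.0078  0.2458]
 [ 0.0428  0.009   0.2462]
 [ 0.0449  0.0041  0.2469]
 [ 0.0417 -0.0013  0.2479]
 [ 0.0413  0.0008  0.2485]
 [-0.0436 -0.011   0.2489]
 [-0.0511  0.011   0.2496]
 [ 0.048   0.0031  0.2506]]
wrist 39347 [0.2421 0.2423 0.2424 0.2425 0.2425 0.2425 0.2425 0.2426 0.2428 0.2428]
[[ 0.0436  0.0003  0.2421]
 [-0.0421  0.0017  0.2425]
 [ 0.0433  0.0012  0.2428]
 [ 0.0434 -0.0048  0.2428]
 [ 0.0435  0.0036  0.2432]
 [-0.0421  0.0038  0.2434]
 [-0.0422  0.0075  0.2435]
 [ 0.0434 -0.0021  0.2436]
 [ 0.0432 -0.0047  0.2437]
 [-0.0419 -0.0051  0.2438]]
top 2351 [0.2457 0.2461 0.2467 0.2477 0.248  0.2485 0.249  0.2492 0.2493 0.2493]
[[ 0.0456 -0.0085  0.2457]
 [ 0.0434  0.0072  0.248 ]
 [ 0.0444  0.0024  0.2493]
 [-0.0426 -0.0117  0.2519]
 [-0.047  -0.0089  0.2535]
 [ 0.0435  0.0033  0.2543]
 [ 0.0436  0.0006  0.2558]
 [ 0.0444  0.003   0.2571]
 [-0.0497 -0.0089  0.2587]
 [ 0.0445 -0.0025  0.2602]]
```

Fully open, the fingertips stand about 12.5 mm above the TCP, so I'll push with both tips and the jaw along the press's x. First I turn by 70.3° so that tool y and z match the press's axes.

{"fn": "step_arm", "kwargs": {"targets": [{"roll": 10}, {"roll": 10}, {"roll": 10}, {"roll": 10}, {"roll": 10}, {"roll": 10}, {"roll": 10.3}], "gripper": 8.54}}

```text
schema error: expected keys x, y, z, roll
```

{"fn": "step_arm", "kwargs": {"targets": [{"z": 4, "y": -3}, {"z": 5, "y": -3.5}, {"z": 5, "y": -3.5}, {"z": 5, "y": -3.5}, {"z": 5, "y": -3.5}, {"z": 5, "y": -3.5}, {"z": 5, "y": -3.5}, {"y": -5.5}, {"y": -5.5}, {"y": -5.5}, {"y": -5.5}, {"y": -5.5}]}}

```text
schema error: expected keys x, y, z, roll
```

{"fn": "step_arm", "kwargs": {"targets": [{"y": -5.5}, {"y": -5.5}, {"y": -5.5}, {"y": -5.5}, {"y": -5.5}, {"y": -5.5}, {"y": -5}, {}]}}

```text
schema error: expected keys x, y, z, roll
```

```bash
cat > st.py <<'E'
from h import *
C=np.array([533.8,-1.0]);yw=np.radians(-1.1)
ex=np.array([np.cos(yw),np.sin(yw)]);ey=np.array([-np.sin(yw),np.cos(yw)])
def st():
    s=bot.state();M=R.from_quat(s["tool_rot"]).as_matrix()
    d=np.array(s["eef_pos"])[:2]*1000-C
    print("t",round(s["time_s"],2),"ex,ey,z",round(d@ex,1),round(d@ey,1),round(s["eef_pos"][2]*1000,1),"jaw yaw",round(np.degrees(np.arctan2(M[1,2],M[0,2])),2),"down",M[:,0].round(3),"F",np.round(s["force"],1),"op",round(s["opening"],4),"q",np.round(s["joint_positions"],2))
if __name__=="__main__": st()
E
python3 st.py
```

```text
t 1.35 ex,ey,z -340.0 532.1 231.3 jaw yaw 69.21 down [-0. -0. -1.] F [-0.6 -0.6  0.8] op 0.0853 q [-1.25  0.71 -0.03  1.48  0.02  0.95 -0.08]
```

{"fn": "step_arm", "kwargs": {"targets": [{"x": 0, "y": 0, "z": 0, "roll": 10}, {"x": 0, "y": 0, "z": 0, "roll": 10}, {"x": 0, "y": 0, "z": 0, "roll": 10}, {"x": 0, "y": 0, "z": 0, "roll": 10}, {"x": 0, "y": 0, "z": 0, "roll": 10}, {"x": 0, "y": 0, "z": 0, "roll": 10}, {"x": 0, "y": 0, "z": 0, "roll": 10.3}], "gripper": 8.54}}

```text
time_s: 2.22
eef_pos: [0.204, 0.5376, 0.2313]
tool_rot: [0.009, 0.707, -0.009, 0.707]
force: [-0.2, 0.2, 0.3]
opening: 0.0854
```

{"fn": "step_arm", "kwargs": {"targets": [{"x": 0, "y": -3, "z": 4, "roll": 0}, {"x": 0, "y": -3.5, "z": 5, "roll": 0}, {"x": 0, "y": -3.5, "z": 5, "roll": 0}, {"x": 0, "y": -3.5, "z": 5, "roll": 0}, {"x": 0, "y": -3.5, "z": 5, "roll": 0}, {"x": 0, "y": -3.5, "z": 5, "roll": 0}, {"x": 0, "y": -3.5, "z": 5, "roll": 0}, {"x": 0, "y": -5.5, "z": 0, "roll": 0}, {"x": 0, "y": -5.5, "z": 0, "roll": 0}, {"x": 0, "y": -5.5, "z": 0, "roll": 0}, {"x": 0, "y": -5.5, "z": 0, "roll": 0}, {"x": 0, "y": -5.5, "z": 0, "roll": 0}]}}

```text
time_s: 3.72
eef_pos: [0.534, 0.0145, 0.2314]
tool_rot: [0.007, 0.707, -0.007, 0.707]
force: [1.1, -0.1, 0.7]
opening: 0.0852
```

{"fn": "step_arm", "kwargs": {"targets": [{"x": 0, "y": -5.5, "z": 0, "roll": 0}, {"x": 0, "y": -5.5, "z": 0, "roll": 0}, {"x": 0, "y": -5.5, "z": 0, "roll": 0}, {"x": 0, "y": -5.5, "z": 0, "roll": 0}, {"x": 0, "y": -5.5, "z": 0, "roll": 0}, {"x": 0, "y": -5.5, "z": 0, "roll": 0}, {"x": 0, "y": -5, "z": 0, "roll": 0}, {"x": 0, "y": 0, "z": 0, "roll": 0}]}}

```text
time_s: 4.72
eef_pos: [0.5254, -0.3674, 0.2306]
tool_rot: [0.008, 0.707, -0.009, 0.707]
force: [-0.3, 1.1, -0.5]
opening: 0.0855
```

```bash
python3 st.py
```

```text
t 4.72 ex,ey,z -1.4 -366.5 230.6 jaw yaw -1.35 down [-0.001 -0.001 -1.   ] F [-0.3  1.1 -0.5] op 0.0855 q [ 0.49  0.83  0.16  1.21 -0.13  1.11  0.63]
```

{"fn": "step_arm", "kwargs": {"targets": [{"x": 0, "y": -3, "z": 0, "roll": 0}, {"x": 4, "y": 0, "z": 0, "roll": 0}, {"x": 4.5, "y": 0, "z": 0, "roll": 0}, {"x": 4.5, "y": 0, "z": 0, "roll": 0}, {"x": 2.8, "y": 0, "z": 0, "roll": 0}, {"x": 1, "y": 0, "z": 0, "roll": 0}, {"x": 0, "y": 0, "z": 0, "roll": 0}, {"x": 0, "y": 0, "z": 0, "roll": 0}]}}

```text
time_s: 5.72
eef_pos: [0.527, -0.394, 0.0647]
tool_rot: [0.006, 0.707, -0.007, 0.708]
force: [-0.0, 0.6, 0.1]
opening: 0.0854
```

```bash
python3 st.py; python3 - <<'E'
from h import *
from m import rect
p=bot.read_camera("side");save(p,"side1");P=cloud(p)
q=P[(P[...,1]<-.372)&(P[...,1]>-.43)&(P[...,0]>.44)&(P[...,0]<.62)&(P[...,2]>.06)]
print(np.sort(q[:,2])[:12].round(4), np.percentile(q[:,1],[1,99]))
E
```

```text
t 5.72 ex,ey,z 0.7 -393.1 64.7 jaw yaw -1.08 down [ 0.001 -0.001 -1.   ] F [-0.   0.6  0.1] op 0.0854 q [ 0.54  1.05  0.12  1.31 -0.15  0.8   0.69]
[0.0774 0.0779 0.0789 0.079  0.0793 0.0793 0.081  0.0818 0.0819 0.0822
 0.0828 0.083 ] [-0.42940602 -0.37305075]
```

View pics/side1.png

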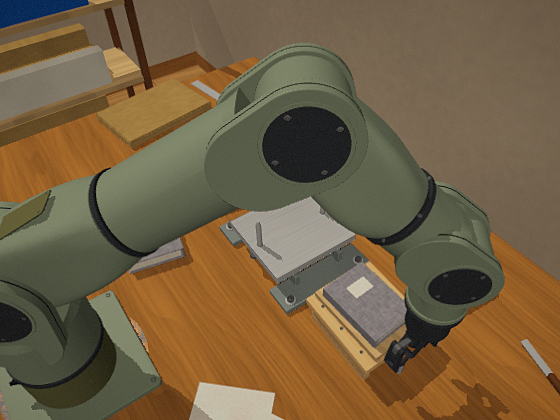

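Fingers are behind the board at the stand's end (about 395,350), and the book is undisturbed. I'll lower 2.5 mm and start a slow push.

{"fn": "step_arm", "kwargs": {"targets": [{"x": 0.25, "y": 0.4, "z": 0, "roll": 0}, {"x": 0, "y": 0.6, "z": 0, "roll": 0}, {"x": 0, "y": 0.5, "z": 0, "roll": 0}, {"x": 0, "y": 0.4, "z": 0, "roll": 0}, {"x": 0, "y": 0.4, "z": 0, "roll": 0}, {"x": 0, "y": 0.4, "z": 0, "roll": 0}, {"x": 0, "y": 0.5, "z": 0, "roll": 0}, {"x": 0, "y": 0.6, "z": 0, "roll": 0}, {"x": 0, "y": 0.6, "z": 0, "roll": 0}, {"x": 0, "y": 0.5, "z": 0, "roll": 0}, {"x": 0, "y": 0.3, "z": 0, "roll": 0}]}}

```text
time_s: 7.15
eef_pos: [0.5275, -0.3414, 0.0609]
tool_rot: [0.007, 0.707, -0.007, 0.707]
force: [-0.1, -2.6, -0.6]
opening: 0.0857
```

```bash
python3 st.py; cat > look.py <<'E'
import sys
from m import *
from st import *
st()
y0,y1=float(sys.argv[2]),float(sys.argv[3])
for n in ["side","top"]:
    p=bot.read_camera(n);save(p,n+sys.argv[1]);P=cloud(p)
    S=(.43,.63,y0,y1)
    for nm,zl,zh in [("book",.1,.117),("carr+book",.077,.117)]:
        r=rect(P,S,zl,zh);print(n,nm,r)
        if not isinstance(r,int):
            d=r[2]-C; print("    ex,ey",round(d@ex,1),round(d@ey,1))
E
python3 look.py 2 -.352 -.1
```

```text
t 7.15 ex,ey,z 0.2 -340.4 60.9 jaw yaw -1.08 down [-0. -0. -1.] F [-0.1 -2.6 -0.6] op 0.0857 q [ 0.47  1.01  0.12  1.43 -0.16  0.7   0.64]
t 7.15 ex,ey,z 0.2 -340.4 60.9 jaw yaw -1.08 down [-0. -0. -1.] F [-0.1 -2.6 -0.6] op 0.0857 q [ 0.47  1.01  0.12  1.43 -0.16  0.7   0.64]
side book (3038, np.float64(0.1103), array([ 525.2, -257.9]), array([188.5, 107.9]), 89.73)
    ex,ey -3.7 -257.0
side carr+book (3898, np.float64(0.1098), array([ 528.7, -252.4]), array([201.7, 131.4]), 88.49)
    ex,ey -0.3 -251.5
top book (2191, np.float64(0.1112), array([ 527. , -248.8]), array([105.7, 167.3]), 0.13)
    ex,ey -2.0 -247.9
top carr+book (3155, np.float64(0.11), array([ 526.5, -243.2]), array([185. , 138.6]), 88.95)
    ex,ey -2.6 -242.3
```

View pics/side2.png

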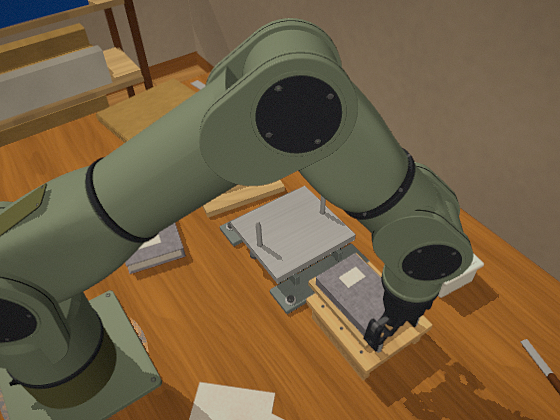

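```bash
cat > look.py <<'E'
import sys
from m import *
from st import *
def meas(tag,cams=("side","top")):
    st(); out=[]
    for n in cams:
        p=bot.read_camera(n);save(p,n+tag);P=cloud(p)
        px=p["pixels"].astype(int)
        D=P[...,:2]*1000-C; u=D@ex; v=D@ey; z=P[...,2]
        col=px.max(-1)>70
        warm=(px[...,0]-px[...,2])>35
        rg=(abs(u)<85)&(v>-390)&(v<130)&col
        bk=rg&(z>.1035)&(z<.117)&~warm
        ca=rg&(z>.0785)&(z<.09)&warm
        for nm,m in [("book",bk),("carr",ca)]:
            k=cv2.morphologyEx(m.astype(np.uint8),cv2.MORPH_OPEN,np.ones((2,2),np.uint8)).astype(bool)
            q=np.c_[u[k],v[k]]
            if len(q)<30: print(n,nm,len(q));continue
            # front edge line: bins in u
            fr=[];
            for a in np.arange(q[:,0].min()+6,q[:,0].max()-6,6):
                b=q[abs(q[:,0]-a)<4]
                if len(b)>3: fr.append((a,b[:,1].max()))
            fr=np.array(fr); md=np.median(fr[:,1]); fr=fr[abs(fr[:,1]-md)<6]
            pf=np.polyfit(fr[:,0],fr[:,1],1)
            r=cv2.minAreaRect(q.astype(np.float32))
            print(n,nm,len(q),"z",round(float(np.median(z[k])),4),"u",np.percentile(q[:,0],[.5,99.5]).round(1),"v",np.percentile(q[:,1],[.5,99.5]).round(1),"front",round(np.polyval(pf,0),1),"slope deg",round(np.degrees(np.arctan(pf[0])),2),"rect",np.round(r[0],1),np.round(r[1],1),round(r[2],2))
if __name__=="__main__": meas(sys.argv[1])
E
python3 look.py 3
```

```text
t 7.25 ex,ey,z 0.2 -340.3 60.8 jaw yaw -1.07 down [-0.  0. -1.] F [0.6 0.3 0.2] op 0.085 q [ 0.47  1.01  0.12  1.43 -0.16  0.7   0.64]Traceback (most recent call last):
  File "look.py", line 28, in <module>
    if __name__=="__main__": meas(sys.argv[1])
                             ~~~~^^^^^^^^^^^^^
  File "look.py", line 21, in meas
    for a in np.arange(q[:,0].min()+6,q[:,0].max()-6,6):
             ~~~~~~~~~^^^^^^^^^^^^^^^^^^^^^^^^^^^^^^^^^
ValueError: arange: cannot compute length
```

```bash
sed -i 's/.astype(bool)$/.astype(bool)\&m/' look.py; python3 look.py 3
```

```text
t 7.3 ex,ey,z 0.2 -340.4 60.8 jaw yaw -1.07 down [-0.  0. -1.] F [-0.7  0.4  0.8] op 0.0857 q [ 0.47  1.01  0.12  1.43 -0.16  0.7   0.64]
side book 2855 z 0.1104 u [-56.3  47. ] v [-308.8 -167.6] front -167.0 slope deg 1.5 rect [  -3.9 -238.6] [106.6 145.9] 1.27
side carr 486 z 0.0844 u [-65.1   1. ] v [-329.6 -154.1] front -155.5 slope deg -3.31 rect [ -54.2 -248.3] [ 64.3 188.4] 17.29
top book 2055 z 0.1114 u [-54.2  46.5] v [-309.8 -167.4] front -167.6 slope deg 1.42 rect [  -3.3 -239. ] [101.5 144.8] 1.23
top carr 635 z 0.0851 u [-63.6  63.7] v [-328.7 -151.8] front -152.9 slope deg 0.89 rect [ 1.000e-01 -2.406e+02] [127.5 178.1] 0.0
```

View pics/top3.png

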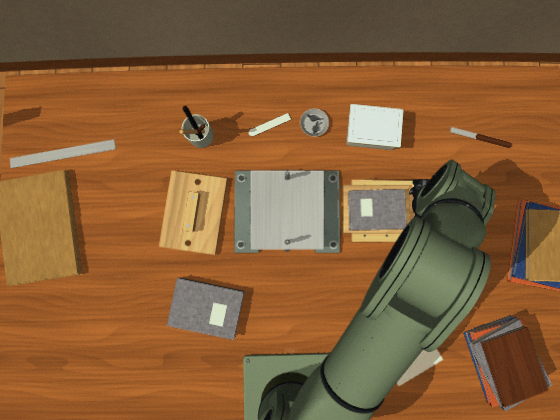

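The board is squared to the fingers, with its rear at -329 and ex about 0, and the book moved with it. I'll keep pushing.

{"fn": "step_arm", "kwargs": {"targets": [{"x": 0, "y": 0.3, "z": 0, "roll": 0}, {"x": 0, "y": 0.5, "z": 0, "roll": 0}, {"x": 0, "y": 0.7, "z": 0, "roll": 0}, {"x": 0, "y": 0.8, "z": 0, "roll": 0}, {"x": 0, "y": 0.8, "z": 0, "roll": 0}, {"x": 0, "y": 0.8, "z": 0, "roll": 0}, {"x": 0, "y": 0.8, "z": 0, "roll": 0}, {"x": 0, "y": 0.8, "z": 0, "roll": 0}, {"x": 0, "y": 0.8, "z": 0, "roll": 0}, {"x": 0, "y": 0.7, "z": 0, "roll": 0}, {"x": 0, "y": 0.5, "z": 0, "roll": 0}, {"x": 0, "y": 0.3, "z": 0, "roll": 0}]}}

```text
time_s: 8.9
eef_pos: [0.529, -0.2636, 0.0609]
tool_rot: [0.007, 0.707, -0.007, 0.707]
force: [0.2, -3.4, 1.5]
opening: 0.0852
```

```bash
python3 look.py 4
```

```text
t 8.9 ex,ey,z 0.2 -262.7 60.9 jaw yaw -1.09 down [ 0. -0. -1.] F [ 0.2 -3.4  1.5] op 0.0852 q [ 0.34  0.97  0.13  1.59 -0.19  0.6   0.56]
side book 2260 z 0.1106 u [-56.   47.1] v [-226.4  -90. ] front -89.8 slope deg 1.41 rect [   1.6 -136. ] [288.1 128.2] 82.23
side carr 413 z 0.0841 u [-64.9  -1.1] v [-252.4  -77.2] front -64.7 slope deg 11.97 rect [ -38.9 -162.8] [ 65.  175.6] 4.8
top book 1957 z 0.1114 u [-53.9  46.8] v [-230.6  -89.7] front -89.6 slope deg 1.6 rect [  -3.2 -160.5] [101.5 143.9] 1.47
top carr 545 z 0.0851 u [-61.   63.8] v [-249.1  -76.5] front -76.8 slope deg -0.44 rect [   1.5 -163.5] [173.9 125.1] 89.8
```

View pics/side4.png

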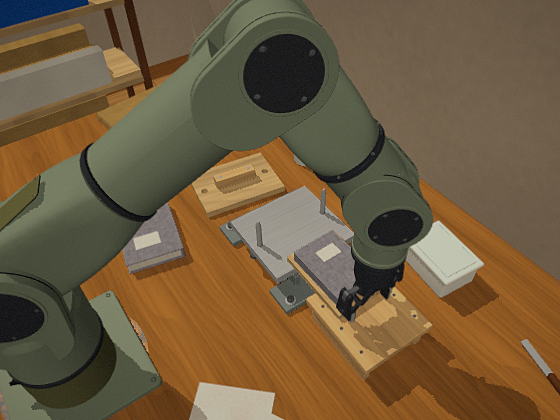

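The front of the board is on the bed, level and square. I'll go on.

{"fn": "step_arm", "kwargs": {"targets": [{"x": 0, "y": 0.3, "z": 0, "roll": 0}, {"x": 0, "y": 0.5, "z": 0, "roll": 0}, {"x": 0, "y": 0.7, "z": 0, "roll": 0}, {"x": 0, "y": 0.8, "z": 0, "roll": 0}, {"x": 0, "y": 0.8, "z": 0, "roll": 0}, {"x": 0, "y": 0.8, "z": 0, "roll": 0}, {"x": 0, "y": 0.8, "z": 0, "roll": 0}, {"x": 0, "y": 0.8, "z": 0, "roll": 0}, {"x": 0, "y": 0.8, "z": 0, "roll": 0}, {"x": 0, "y": 0.7, "z": 0, "roll": 0}, {"x": 0, "y": 0.5, "z": 0, "roll": 0}, {"x": 0, "y": 0.3, "z": 0, "roll": 0}]}}

```text
time_s: 10.5
eef_pos: [0.5304, -0.1855, 0.0609]
tool_rot: [0.007, 0.707, -0.007, 0.707]
force: [0.3, -0.3, -0.7]
opening: 0.0854
```

```bash
python3 look.py 5
```

```text
t 10.5 ex,ey,z 0.2 -184.6 60.9 jaw yaw -1.08 down [ 0. -0. -1.] F [ 0.3 -0.3 -0.7] op 0.0854 q [ 0.21  0.94  0.14  1.7  -0.23  0.52  0.47]
side book 1810 z 0.1096 u [-55.8  46.1] v [-142.8  -11.6] front -12.0 slope deg 1.29 rect [ 15.5 -99.9] [143.  193.8] 1.25
side carr 378 z 0.0833 u [-64.9  39.9] v [-1.753e+02 -1.000e-01] front -172.4 slope deg 3.31 rect [ -46.  -105.8] [ 96.9 203.6] 29.59
top book 1676 z 0.1104 u [-53.7  46.8] v [-153.5  -12. ] front -12.2 slope deg 0.81 rect [ -3.1 -83.4] [101.6 144.3] 1.07
top carr 475 z 0.0846 u [-63.   63.9] v [-171.5    1.1] front 0.9 slope deg -0.18 rect [  0.4 -85.6] [173.2 127.5] 89.82
```

View pics/side5.png

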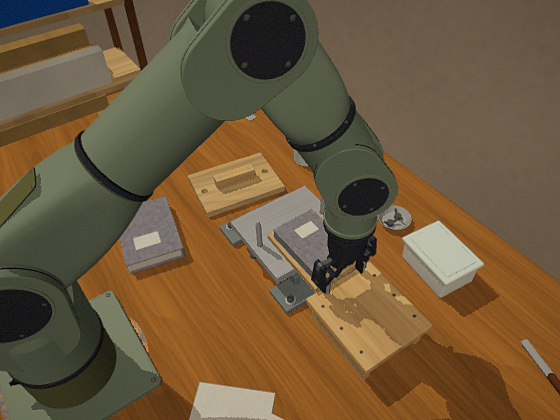

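{"fn": "step_arm", "kwargs": {"targets": [{"x": 0, "y": 0.3, "z": 0, "roll": 0}, {"x": 0, "y": 0.5, "z": 0, "roll": 0}, {"x": 0, "y": 0.7, "z": 0, "roll": 0}, {"x": 0, "y": 0.8, "z": 0, "roll": 0}, {"x": 0, "y": 0.8, "z": 0, "roll": 0}, {"x": 0, "y": 0.8, "z": 0, "roll": 0}, {"x": 0, "y": 0.8, "z": 0, "roll": 0}, {"x": 0, "y": 0.8, "z": 0, "roll": 0}, {"x": 0, "y": 0.7, "z": 0, "roll": 0}, {"x": 0, "y": 0.6, "z": 0, "roll": 0}, {"x": 0, "y": 0.4, "z": 0, "roll": 0}, {"x": 0, "y": 0.2, "z": 0, "roll": 0}]}}

```text
time_s: 12.1
eef_pos: [0.5318, -0.1117, 0.0608]
tool_rot: [0.007, 0.707, -0.007, 0.707]
force: [0.6, -4.1, 1.1]
opening: 0.0853
```

```bash
python3 look.py 6
```

```text
t 12.1 ex,ey,z 0.1 -110.7 60.8 jaw yaw -1.08 down [-0. -0. -1.] F [ 0.6 -4.1  1.1] op 0.0853 q [ 0.07  0.93  0.15  1.77 -0.27  0.47  0.38]
side book 1452 z 0.1097 u [-55.9  45.5] v [-65.1  61.6] front 61.6 slope deg 1.9 rect [ -4.8 -29.3] [106.6 186.9] 0.0
side carr 351 z 0.0834 u [-64.6  45.3] v [-101.8   73. ] front -96.8 slope deg 8.06 rect [ -7.9 -14.5] [175.4 113.4] 89.88
top book 1197 z 0.1104 u [-53.4  46.8] v [-70.   61.6] front 61.3 slope deg 1.17 rect [-2.3 -5.9] [100.4 136.5] 1.32
top carr 420 z 0.0843 u [-62.9  64.1] v [-77.6  76.3] front 76.1 slope deg 0.21 rect [ 0.5 -1.8] [156.6 127.2] 89.9
```

View pics/top6.png

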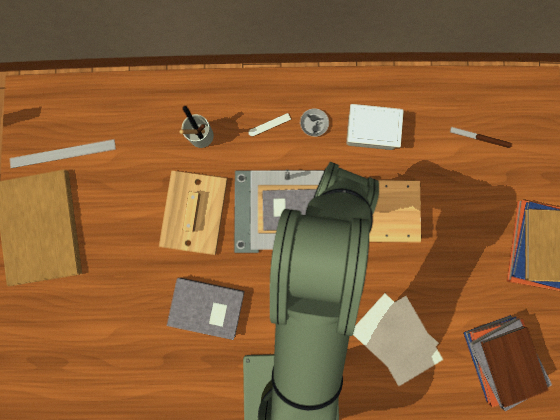

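{"fn": "step_arm", "kwargs": {"targets": [{"x": 0, "y": 0.2, "z": 0, "roll": 0}, {"x": 0, "y": 0.3, "z": 0, "roll": 0}, {"x": 0, "y": 0.2, "z": 0, "roll": 0}, {"x": 0, "y": 0.1, "z": 0, "roll": 0}, {"x": 0, "y": 0, "z": 0, "roll": 0}, {"x": 0, "y": -0.5, "z": 0, "roll": 0}, {"x": 0, "y": -2, "z": 0, "roll": 0}, {"x": -4, "y": -2, "z": 0, "roll": 0}, {"x": -5, "y": -3, "z": 0, "roll": 0}, {"x": -4, "y": -4, "z": 0, "roll": 0}, {"x": 0, "y": -4, "z": 0, "roll": 0}, {"x": 0, "y": -4, "z": 0, "roll": 0}]}}

```text
time_s: 13.7
eef_pos: [0.528, -0.3002, 0.1913]
tool_rot: [0.007, 0.707, -0.007, 0.707]
force: [-0.0, 1.1, 0.3]
opening: 0.0855
```

```bash
python3 look.py 7; python3 - <<'E'
from h import *
p=bot.read_camera("wrist");save(p,"wrist7")
import pickle;pickle.dump(p,open("wrist7.pkl","wb"))
E
```

```text
t 13.7 ex,ey,z -0.0 -299.3 191.3 jaw yaw -1.09 down [ 0.001 -0.    -1.   ] F [-0.   1.1  0.3] op 0.0855 q [ 0.38  0.81  0.18  1.42 -0.17  0.93  0.59]
side book 2206 z 0.1097 u [-55.8  49. ] v [-74.9  69.1] front 69.3 slope deg 1.16 rect [14.3 -1.6] [141.  147.9] 0.9
side carr 651 z 0.0836 u [-64.5  65.3] v [-93.6  80. ] front -76.8 slope deg 1.68 rect [ 0.7 -6.4] [175.6 132.5] 89.74
top book 2102 z 0.1105 u [-53.5  46.8] v [-72.7  69.4] front 69.4 slope deg 0.19 rect [-3.  -1.9] [101.9 144.2] 1.2
top carr 742 z 0.0842 u [-63.   64.1] v [-90.9  84.3] front 84.2 slope deg 0.23 rect [ 0.6 -3.3] [176.  127.4] 89.94
```

View pics/top7.png

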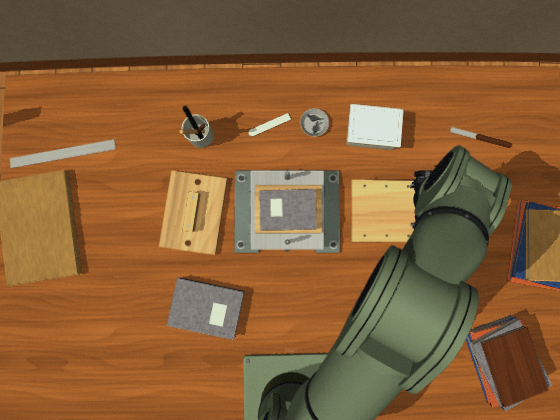

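View pics/wrist7.png

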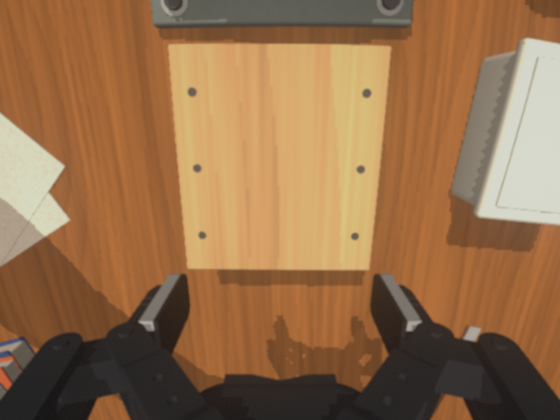

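{"fn": "step_arm", "kwargs": {"targets": [{"x": -4, "y": 3, "z": 0, "roll": 0}, {"x": -5, "y": 3, "z": 0, "roll": 0}, {"x": -4, "y": 3, "z": 0, "roll": 0}, {"x": -2, "y": 3, "z": 0, "roll": 0}, {"x": 0, "y": 1, "z": 0, "roll": 0}, {"x": 0, "y": 0, "z": 0, "roll": 0}, {"x": 0, "y": 0, "z": 0, "roll": 0}]}}

```text
time_s: 14.72
eef_pos: [0.5304, -0.1696, 0.34]
tool_rot: [0.007, 0.708, -0.007, 0.707]
force: [0.9, 0.1, -0.5]
opening: 0.0855
```

```bash
python3 st.py; python3 - <<'E'
from h import *
p=bot.read_camera("wrist");save(p,"wrist8")
import pickle;pickle.dump(p,open("wrist8.pkl","wb"))
from st import *
P=cloud(p);D=P[...,:2]*1000-C;u=D@ex;v=D@ey;z=P[...,2]
def q(nm,m):
    a=np.c_[u[m],v[m]].astype(np.float32)
    if len(a)<20: print(nm,len(a));return
    r=cv2.minAreaRect(a);print(nm,len(a),round(float(np.median(z[m])),4),np.round(r[0],1),np.round(r[1],1),round(r[2],2))
rg=(abs(u)<115)&(abs(v)<110)
q("bed",rg&(z>.06)&(z<.2))
q("carr",rg&(z>.0785)&(abs(u)<74))
q("book",rg&(z>.1)&(abs(u)<74))
for s in(-1,1):
  for zl,zh in((.09,.13),(.135,.15)):
    q("rod",rg&(z>zl)&(z<zh)&(abs(u-s*88)<13))
E
```

```text
t 14.72 ex,ey,z -0.2 -168.6 340.0 jaw yaw -1.14 down [-0.001 -0.    -1.   ] F [ 0.9  0.1 -0.5] op 0.0855 q [ 0.13  0.59  0.24  1.35 -0.14  1.22  0.36]
bed 21215 0.0831 [  0.8 -31.9] [131.8 217. ] 89.92
carr 12603 0.1081 [  1.5 -30.5] [119.8 130.9] 89.86
book 9365 0.1084 [ -1.8 -25.5] [106.1  95.4] 1.25
rod 139 0.1085 [-84.2  -0.5] [11.5  5. ] 46.71
rod 86 0.1397 [-86.8   1.7] [9.  8.4] 70.28
rod 152 0.1108 [86.4 -0.9] [ 5.2 12.3] 45.66
rod 81 0.1399 [88.1  1. ] [6.9 9. ] 62.79
```

View pics/wrist8.png

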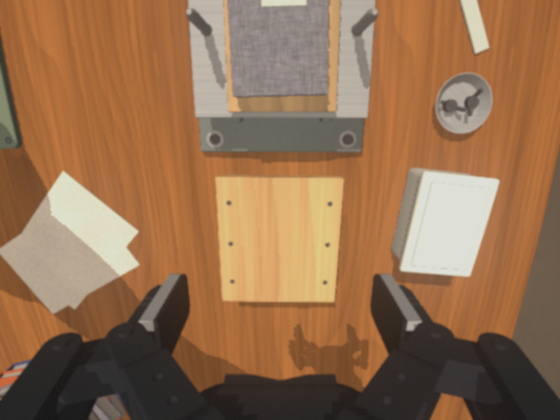

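Everything is square, but the board sits about 2–3 mm short of centre along the push direction (wrist view: 7.4 mm margin at the rear edge, where 10 would be centred). I'll go back and nudge it.

{"fn": "step_arm", "kwargs": {"targets": [{"x": 5, "y": 1, "z": 0, "roll": 0}, {"x": 6, "y": 1, "z": 0, "roll": 0}, {"x": 6, "y": 0.5, "z": 0, "roll": 0}, {"x": 5, "y": 0, "z": 0, "roll": 0}, {"x": 3.5, "y": 0, "z": 0, "roll": 0}, {"x": 2, "y": 0, "z": 0, "roll": 0}, {"x": 0.4, "y": 0, "z": 0, "roll": 0}, {"x": 0, "y": 0, "z": 0, "roll": 0}, {"x": 0, "y": 0, "z": 0, "roll": 0}]}}

```text
time_s: 15.9
eef_pos: [0.5315, -0.144, 0.0626]
tool_rot: [0.007, 0.707, -0.007, 0.707]
force: [-0.1, 0.2, 1.1]
opening: 0.0857
```

```bash
python3 st.py
```

```text
t 15.9 ex,ey,z 0.5 -143.0 62.6 jaw yaw -1.1 down [ 0.001 -0.    -1.   ] F [-0.1  0.2  1.1] op 0.0857 q [ 0.14  0.93  0.13  1.74 -0.23  0.49  0.4 ]
```

{"fn": "step_arm", "kwargs": {"targets": [{"x": 0, "y": 0.8, "z": 0, "roll": 0}, {"x": 0, "y": 1, "z": 0, "roll": 0}, {"x": 0, "y": 0.8, "z": 0, "roll": 0}, {"x": 0, "y": 0.5, "z": 0, "roll": 0}, {"x": 0, "y": 0.3, "z": 0, "roll": 0}, {"x": 0, "y": 0.3, "z": 0, "roll": 0}, {"x": 0, "y": 0.3, "z": 0, "roll": 0}, {"x": 0, "y": 0.2, "z": 0, "roll": 0}, {"x": 0, "y": 0.1, "z": 0, "roll": 0}, {"x": 0, "y": 0, "z": 0, "roll": 0}, {"x": 0, "y": 0, "z": 0, "roll": 0}]}}

```text
time_s: 17.27
eef_pos: [0.532, -0.1009, 0.0618]
tool_rot: [0.007, 0.707, -0.007, 0.707]
force: [-0.0, -0.9, -0.0]
opening: 0.0854
```

```bash
python3 st.py
```

```text
t 17.27 ex,ey,z 0.1 -99.9 61.8 jaw yaw -1.09 down [-0. -0. -1.] F [-0.  -0.9 -0. ] op 0.0854 q [ 0.05  0.92  0.14  1.77 -0.25  0.46  0.35]
```

{"fn": "step_arm", "kwargs": {"targets": [{"x": 0, "y": -0.5, "z": 0, "roll": 0}, {"x": 0, "y": -2, "z": 0, "roll": 0}, {"x": -2, "y": -2, "z": 0, "roll": 0}, {"x": -5, "y": -2, "z": 0, "roll": 0}, {"x": -6, "y": 0, "z": 0, "roll": 0}, {"x": -6, "y": 0, "z": 0, "roll": 0}, {"x": -5, "y": 0, "z": 0, "roll": 0}, {"x": -3, "y": 1, "z": 0, "roll": 0}, {"x": 0, "y": 0, "z": 0, "roll": 0}]}}

```text
time_s: 18.4
eef_pos: [0.5314, -0.1556, 0.3336]
tool_rot: [0.006, 0.706, -0.007, 0.708]
force: [-0.9, 0.2, -0.8]
opening: 0.0851
```

```bash
python3 look.py 9; python3 - <<'E'
from h import *
p=bot.read_camera("wrist");save(p,"wrist9")
import pickle;pickle.dump(p,open("wrist9.pkl","wb"))
from st import *
P=cloud(p);D=P[...,:2]*1000-C;u=D@ex;v=D@ey;z=P[...,2]
def q(nm,m):
    a=np.c_[u[m],v[m]].astype(np.float32)
    if len(a)<20: print(nm,len(a));return
    r=cv2.minAreaRect(a);print(nm,len(a),round(float(np.median(z[m])),4),np.round(r[0],1),np.round(r[1],1),round(r[2],2))
rg=(abs(u)<115)&(abs(v)<110)
q("bed",rg&(z>.06)&(z<.2))
q("carr",rg&(z>.0785)&(abs(u)<74))
q("book",rg&(z>.1)&(abs(u)<74))
for s in(-1,1):
  for zl,zh in((.09,.13),(.135,.15)):
    q("rod",rg&(z>zl)&(z<zh)&(abs(u-s*88)<13))
E
```

```text
t 18.4 ex,ey,z 0.6 -154.6 333.6 jaw yaw -1.05 down [ 0.003 -0.    -1.   ] F [-0.9  0.2 -0.8] op 0.0851 q [ 0.11  0.58  0.24  1.38 -0.14  1.19  0.34]
side book 2188 z 0.1097 u [-55.8  49.9] v [-71.9  70.8] front 71.2 slope deg 1.61 rect [13.8  0.5] [141.8 145.9] 1.88
side carr 662 z 0.0834 u [-64.7  65.2] v [-91.   83.1] front -74.0 slope deg 1.11 rect [ 0.3 -3.4] [178.  130.8] 89.81
top book 2099 z 0.1104 u [-53.5  46.9] v [-70.  72.] front 72.1 slope deg 0.12 rect [-2.8  0.7] [101.8 144.3] 1.28
top carr 719 z 0.0843 u [-62.9  64.2] v [-88.2  87.1] front 86.9 slope deg 0.17 rect [ 0.7 -0.6] [175.5 127.2] 89.99
bed 23672 0.0832 [  0.9 -26.3] [143.3 217. ] 89.97
carr 13980 0.1081 [  1.6 -23.8] [130.6 128.4] 0.19
book 10613 0.1084 [ -2.  -18.5] [105.5 104.6] 1.38
rod 138 0.1092 [-84.3  -0.7] [11.3  4.7] 41.58
rod 88 0.1396 [-85.6   1.5] [9.3 7.3] 44.61
rod 146 0.1101 [86. -1.] [ 5.  12.2] 44.66
rod 83 0.1389 [87.9  0.7] [6.8 9.4] 35.62
```

View pics/wrist9.png

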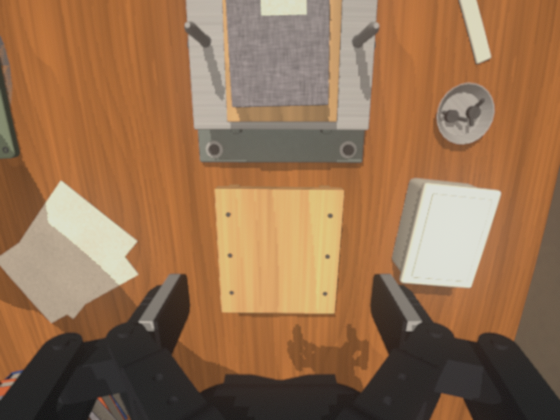

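The board is centred (margin 8.9 mm in the wrist view; the arm's own position says about 1 mm). Now to the top board.

{"fn": "step_arm", "kwargs": {"targets": [{"x": 0, "y": 4, "z": -1, "roll": 0}, {"x": 0, "y": 6, "z": -1.4, "roll": 0}, {"x": 0, "y": 6, "z": -1.5, "roll": 0}, {"x": 0, "y": 6, "z": -1.5, "roll": 0}, {"x": 0, "y": 6, "z": -1.5, "roll": 0}, {"x": 0, "y": 6, "z": -1.5, "roll": 0}, {"x": 0, "y": 5, "z": -1.5, "roll": 0}, {"x": 0, "y": 2.5, "z": 0, "roll": 0}]}}

```text
time_s: 19.55
eef_pos: [0.4385, 0.2634, 0.3308]
tool_rot: [0.005, 0.708, -0.006, 0.706]
force: [1.0, -0.5, 0.1]
opening: 0.0853
```

{"fn": "step_arm", "kwargs": {"targets": [{"x": 0, "y": 0, "z": 0, "roll": -10.2}, {"x": 0, "y": 0, "z": 0, "roll": -10.3}, {"x": 0, "y": 0, "z": 0, "roll": -10.3}, {"x": 0, "y": 0, "z": 0, "roll": -10.3}, {"x": 0, "y": 0, "z": 0, "roll": -10.3}, {"x": 0, "y": 0, "z": 0, "roll": -10.2}, {"x": 0, "y": 0, "z": 0, "roll": -10.2}, {"x": 0, "y": 0, "z": 0, "roll": -10.2}, {"x": 0, "y": 0, "z": 0, "roll": 0}]}}

```text
time_s: 20.68
eef_pos: [0.4399, 0.2606, 0.331]
tool_rot: [-0.458, 0.539, 0.459, 0.538]
force: [0.2, 1.1, 0.4]
opening: 0.0854
```

```bash
python3 st.py; python3 - <<'E'
from h import *
import pickle
from m import rect
p=bot.read_camera("wrist");save(p,"wrist10");pickle.dump(p,open("wrist10.pkl","wb"))
P=cloud(p)
T=(.38,.70,.15,.40)
print(rect(P,T,.012,.025),rect(P,T,.038,.06))
for l in ["batten_mid","topboard_under"]: print(l,[(round(q["conf"],2),np.round(q["location"])) for q in bot.mark_of(l,p)[:2]])
E
```

```text
t 20.68 ex,ey,z -98.9 259.7 331.0 jaw yaw 80.84 down [-0.001 -0.001 -1.   ] F [0.2 1.1 0.4] op 0.0854 q [-0.5   0.51 -0.17  1.53  0.09  1.12  0.72]
(12667, np.float64(0.0163), array([532.8, 241.7]), array([214.9, 221.3]), 80.73) (1406, np.float64(0.0462), array([536.5, 268.2]), array([ 28. , 109.7]), 80.69)
batten_mid [(0.62, array([295., 231.]))]
topboard_under [(0.81, array([293., 226.]))]
```

View pics/wrist10.png

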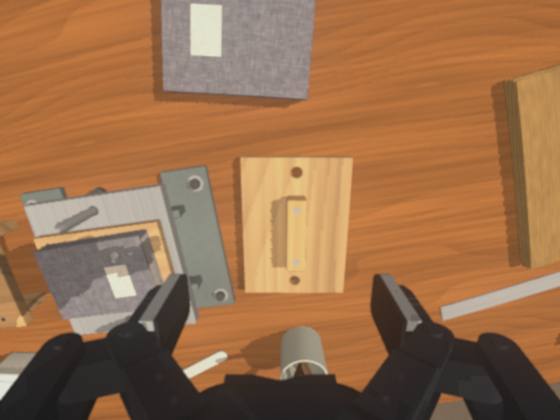

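The plate shows squarely, with holes at (297,172) and (295,280) and the batten at (296,234). I'll locate the holes to get the batten's centre precisely.

```bash
python3 - <<'E'
from h import *
import pickle
p=pickle.load(open("wrist10.pkl","rb"));g=cv2.cvtColor(p["pixels"],cv2.COLOR_RGB2GRAY).astype(float)
W=[]
for c,r in((297,172),(295,280)):
    s=g[r-11:r+12,c-11:c+12];w=np.clip(np.percentile(s,60)*.75-s,0,None);yy,xx=np.mgrid[r-11:r+12,c-11:c+12]
    uv=((w*xx).sum()/w.sum(),(w*yy).sum()/w.sum());X=world(p,uv,z=.016);W.append(X);print(np.round(uv,1),(X*1000).round(1))
W=np.array(W);d=W[0]-W[1];print("mid",(W.mean(0)*1000).round(1),np.linalg.norm(d),np.degrees(np.arctan2(d[1],d[0])))
E
cat > rel.py <<'E'
import sys
from h import *
# tool-frame shift (cm) from current TCP to world target mm x y z, jaw yaw
s=bot.state();M=R.from_quat(s["tool_rot"]).as_matrix()
t=np.array([float(a) for a in sys.argv[1:4]])/1000
print("shift cm",(M.T@(t-np.array(s["eef_pos"]))*100).round(2),"roll",round(-(float(sys.argv[4])-np.degrees(np.arctan2(M[1,2],M[0,2]))),2))
E
python3 rel.py 536.8 267.5 22 80.8
```

```text
[296.2 171.9] [449.6 283.1  16. ]
[294.5 279.5] [622.7 255.2  16. ]
mid [536.2 269.2  16. ] 0.1753805594020682 170.84809594554864
shift cm [30.94 -9.48  2.24] roll -0.12
```

{"fn": "step_arm", "kwargs": {"targets": [{"x": 3, "y": -2.5, "z": 0.6, "roll": 0}, {"x": 4, "y": -3.5, "z": 0.9, "roll": 0}, {"x": 5, "y": -2.5, "z": 0.6, "roll": 0}, {"x": 6, "y": -0.9, "z": 0.2, "roll": 0}, {"x": 4, "y": 0, "z": 0, "roll": 0}, {"x": 2, "y": 0, "z": 0, "roll": 0}, {"x": 0, "y": 0, "z": 0, "roll": 0}, {"x": 0, "y": 0, "z": 0, "roll": 0}]}}

```text
time_s: 21.82
eef_pos: [0.5367, 0.2691, 0.0927]
tool_rot: [-0.459, 0.538, 0.458, 0.539]
force: [-0.0, 0.2, -0.1]
opening: 0.0855
```

```bash
python3 st.py; python3 rel.py 536.5 268.3 22 80.85
```

```text
t 21.82 ex,ey,z -2.3 270.1 92.7 jaw yaw 80.85 down [ 0.001  0.    -1.   ] F [-0.   0.2 -0.1] op 0.0855 q [-0.46  0.92 -0.13  1.53  0.16  0.7   0.75]
shift cm [ 7.07  0.01 -0.09] roll 0.0
```

{"fn": "step_arm", "kwargs": {"targets": [{"x": 2, "y": 0, "z": 0, "roll": 0}, {"x": 2.5, "y": 0, "z": -0.05, "roll": 0}, {"x": 1.5, "y": 0, "z": 0, "roll": 0}, {"x": 0.8, "y": 0, "z": 0, "roll": 0}, {"x": 0, "y": 0, "z": 0, "roll": 0}, {"x": 0, "y": 0, "z": 0, "roll": 0}]}}

```text
time_s: 22.58
eef_pos: [0.5366, 0.2686, 0.0245]
tool_rot: [-0.459, 0.538, 0.459, 0.538]
force: [0.9, -0.1, 0.2]
opening: 0.0854
```

```bash
python3 st.py
```

```text
t 22.57 ex,ey,z -2.4 269.6 24.5 jaw yaw 80.91 down [ 0.001  0.    -1.   ] F [ 0.9 -0.1  0.2] op 0.0854 q [-0.46  1.03 -0.11  1.56  0.18  0.56  0.74]
```

{"fn": "step_arm", "kwargs": {"targets": [{"x": 0, "y": 0, "z": 0, "roll": 0}, {"x": 0, "y": 0, "z": 0, "roll": 0}, {"x": 0, "y": 0, "z": 0, "roll": 0}, {"x": 0, "y": 0, "z": 0, "roll": 0}, {"x": 0, "y": 0, "z": 0, "roll": 0}, {"x": 0, "y": 0, "z": 0, "roll": 0}, {"x": 0, "y": 0, "z": 0, "roll": 0}, {"x": 0, "y": 0, "z": 0, "roll": 0}], "gripper": 1.5}}

```text
time_s: 23.58
eef_pos: [0.5363, 0.2684, 0.0241]
tool_rot: [-0.459, 0.538, 0.459, 0.538]
force: [-1.5, -0.4, 5.0]
opening: 0.0268
```

```bash
python3 st.py
```

```text
t 23.57 ex,ey,z -2.7 269.4 24.1 jaw yaw 80.91 down [ 0. -0. -1.] F [-1.5 -0.4  5. ] op 0.0268 q [-0.46  1.03 -0.11  1.56  0.18  0.56  0.74]
```

Gripped (26.8 mm opening, force normal). I'll lift slowly, then refine the rod positions.

{"fn": "step_arm", "kwargs": {"targets": [{"x": -0.5, "y": 0, "z": 0, "roll": 0}, {"x": -1, "y": 0, "z": 0, "roll": 0}, {"x": -2, "y": 0, "z": 0, "roll": 0}, {"x": -3, "y": 0, "z": 0, "roll": 0}, {"x": -3, "y": 0, "z": 0, "roll": 0}, {"x": -3, "y": 0, "z": 0, "roll": 0}, {"x": -2.5, "y": 0, "z": 0, "roll": 0}, {"x": -1.5, "y": 0, "z": 0, "roll": 0}, {"x": -0.5, "y": 0, "z": 0, "roll": 0}, {"x": 0, "y": 0, "z": 0, "roll": 0}]}}

```text
time_s: 24.82
eef_pos: [0.536, 0.2683, 0.1934]
tool_rot: [-0.459, 0.538, 0.459, 0.538]
force: [0.3, -0.4, -5.3]
opening: 0.0274
```

```bash
cat > rods.py <<'E'
from h import *
from st import *
import pickle
from scipy.optimize import least_squares
for f in ["side0","top0","wrist7","wrist8","wrist9","wrist10"]:
    p=pickle.load(open(f+".pkl","rb"));P=cloud(p);px=p["pixels"].astype(int)
    D=P[...,:2]*1000-C;u=D@ex;v=D@ey;z=P[...,2]
    cs=[]
    for s in(-1,1):
        m=(abs(u-s*88)<14)&(abs(v)<14)&(z>.08)&(z<.13)
        a=np.c_[u[m],v[m]]
        if len(a)<15: print(f,s,len(a));continue
        r=least_squares(lambda c:np.linalg.norm(a-c,axis=1)-6,[s*88,0],loss="soft_l1",f_scale=.7)
        cs.append(r.x);print(f,s,len(a),r.x.round(2),round(np.sqrt(np.mean(r.fun**2)),2))
    if len(cs)==2: print("   mid",((cs[0]+cs[1])/2).round(2),"dist",round(np.linalg.norm(cs[1]-cs[0]),1),"ang",round(np.degrees(np.arctan2(*(cs[1]-cs[0])[::-1])),2))
E
python3 rods.py; python3 st.py; python3 - <<'E'
from h import *
p=bot.read_camera("side");save(p,"side11")
import pickle;pickle.dump(p,open("side11.pkl","wb"))
E
```

```text
side0 -1 84 [-87.28   1.5 ] 0.85
side0 1 79 [88.75  1.36] 0.98
   mid [0.74 1.43] dist 176.0 ang -0.05
top0 -1 1
top0 1 15 [89.71  0.24] 0.2
wrist7 -1 0
wrist7 1 0
wrist8 -1 163 [-87.27   2.41] 0.35
wrist8 1 179 [89.11  1.87] 0.35
   mid [0.92 2.14] dist 176.4 ang -0.18
wrist9 -1 167 [-87.27   2.49] 0.32
wrist9 1 171 [88.92  1.99] 0.29
   mid [0.82 2.24] dist 176.2 ang -0.16
wrist10 -1 258 [-87.18   2.14] 0.53
wrist10 1 3
t 24.82 ex,ey,z -2.9 269.3 193.4 jaw yaw 80.91 down [-0.001 -0.    -1.   ] F [ 0.3 -0.4 -5.3] op 0.0274 q [-0.44  0.79 -0.15  1.44  0.13  0.92  0.78]
```

View pics/side11.png

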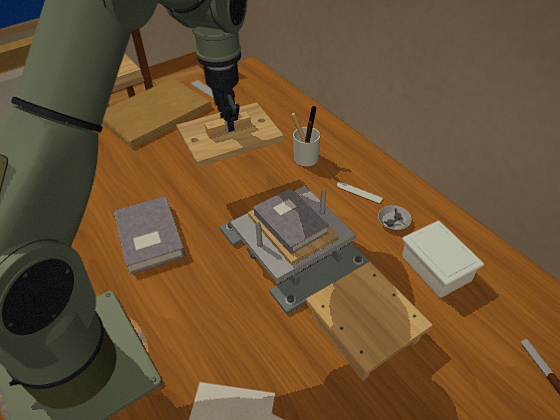

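```bash
python3 - <<'E'
from h import *
p=bot.read_camera("wrist");save(p,"wrist11")
import pickle;pickle.dump(p,open("wrist11.pkl","wb"))
s=bot.state();pickle.dump(s,open("s11.pkl","wb"))
E
```

```text
(no output)
```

View pics/wrist11.png

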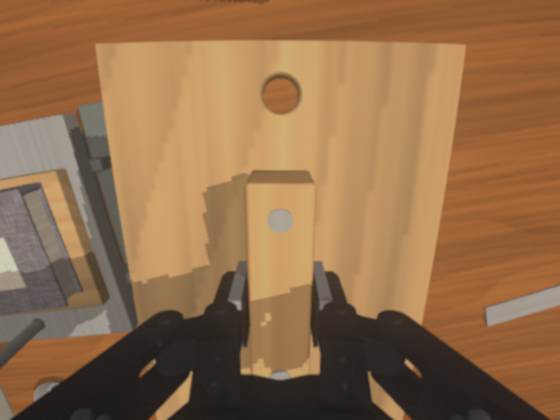

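```bash
cat > hole.py <<'E'
from h import *
def hole(p,s,c=(281,93),rr=30,zoff=-.0241+.018):
    g=cv2.cvtColor(p["pixels"],cv2.COLOR_RGB2HSV)
    P=cloud(p); zt=s["eef_pos"][2]+zoff
    x0,y0=c[0]-rr,c[1]-rr
    sub=P[y0:y0+2*rr,x0:x0+2*rr,2]
    m=((sub<zt-.008)|np.isnan(sub)).astype(np.uint8)
    n,l,st_,ce=cv2.connectedComponentsWithStats(m)
    i=1+np.argmax(st_[1:,4]); 
    cn,_=cv2.findContours((l==i).astype(np.uint8),cv2.RETR_EXTERNAL,cv2.CHAIN_APPROX_NONE)
    e=cv2.fitEllipse(max(cn,key=len)); uv=(e[0][0]+x0,e[0][1]+y0)
    print("area",st_[i,4],"uv",np.round(uv,1),"axes",np.round(e[1],1),"plate z",np.nanmedian(sub[l==0]).round(4),zt)
    X=world(p,uv,z=zt)
    M=R.from_quat(s["tool_rot"]).as_matrix()
    print("hole in tool frame mm",(M.T@(X-np.array(s["eef_pos"]))*1000).round(2))
    return X
if __name__=="__main__":
    import pickle
    hole(pickle.load(open("wrist11.pkl","rb")),pickle.load(open("s11.pkl","rb")))
E
python3 hole.py; python3 rel.py 534.6 0.8 193.4 88.75
```

```text
area 1133 uv [279.9  95.1] axes [36.5 37.7] plate z 0.1854 0.1868583499112073
hole in tool frame mm [ 6.19 86.49  0.46]
shift cm [-2.000e-02 -4.090e+00 -2.643e+01] roll -7.84
```

{"fn": "step_arm", "kwargs": {"targets": [{"x": 0, "y": 0, "z": 0, "roll": -3.9}, {"x": 0, "y": 0, "z": 0, "roll": -3.9}, {"x": 0, "y": 0, "z": -1.5, "roll": 0}, {"x": 0, "y": 0, "z": -3, "roll": 0}, {"x": 0, "y": -0.1, "z": -4.5, "roll": 0}, {"x": 0, "y": -0.2, "z": -4.5, "roll": 0}, {"x": 0, "y": -0.1, "z": -4.5, "roll": 0}, {"x": 0, "y": 0, "z": -4.5, "roll": 0}, {"x": 0, "y": 0, "z": -2.8, "roll": 0}, {"x": 0, "y": 0, "z": -1.4, "roll": 0}, {"x": 0, "y": 0, "z": 0, "roll": 0}, {"x": 0, "y": 0, "z": 0, "roll": 0}]}}

```text
time_s: 26.42
eef_pos: [0.5342, 0.0026, 0.1937]
tool_rot: [-0.494, 0.505, 0.495, 0.505]
force: [0.4, 0.8, -3.9]
opening: 0.027
```

```bash
python3 st.py; python3 rel.py 534.3 0.8 193.4 88.75; python3 - <<'E'
from h import *
import pickle
s=bot.state()
for n in("wrist","side"):
    p=bot.read_camera(n);save(p,n+"12");pickle.dump(p,open(n+"12.pkl","wb"))
pickle.dump(s,open("s12.pkl","wb"))
E
```

```text
t 26.43 ex,ey,z 0.3 3.6 193.7 jaw yaw 88.78 down [-0.     0.001 -1.   ] F [ 0.4  0.8 -3.9] op 0.027 q [ 0.07  0.7  -0.24  1.68  0.22  0.78  1.27]
shift cm [ 0.03 -0.01 -0.18] roll 0.03
```

View pics/wrist12.png

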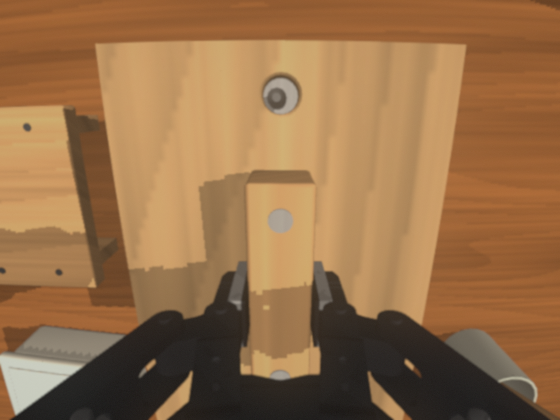

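View pics/side12.png

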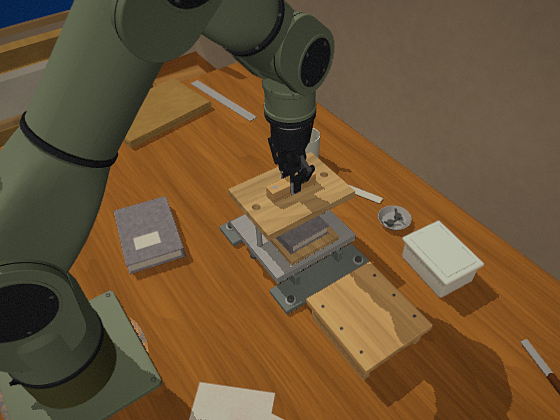

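The near rod shows through its hole, with the dark tip at (276,97) inside the hole centred near (281,95). I'll measure the offset.

```bash
python3 - <<'E'
from h import *
import pickle
p=pickle.load(open("wrist12.pkl","rb"));s=pickle.load(open("s12.pkl","rb"))
M=R.from_quat(s["tool_rot"]).as_matrix();e=np.array(s["eef_pos"])
f=lambda uv,z:(M.T@(world(p,uv,z=z)-e)*1000).round(2)
c=p["pixels"][60:130,246:316];cv2.imwrite("pics/crop12.png",cv2.resize(c[:,:,::-1],None,fx=8,fy=8,interpolation=cv2.INTER_NEAREST))
print("hole top",f((281,94.5),e[2]-.0061)); print("tip",f((276.5,97),.144))
for d in (p["depth"][97,277],p["depth"][95,284]): print(d)
print(world(p,(276,97)),world(p,(284,95)))
E
```

```text
hole top [ 6.11 86.74  0.92]
tip [49.75 87.16 -1.44]
0.17906716
0.18793575
[0.44694601 0.0027355  0.14171094] [0.44566899 0.00743597 0.13426807]
```

View pics/crop12.png

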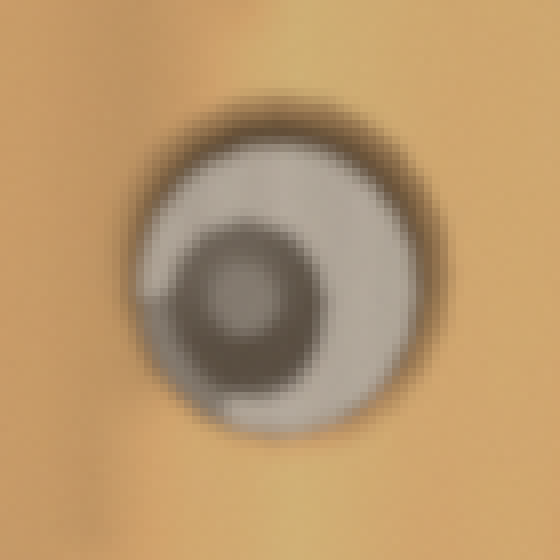

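{"fn": "step_arm", "kwargs": {"targets": [{"x": 0, "y": 0, "z": -0.22, "roll": 0}, {"x": 0.8, "y": 0, "z": 0, "roll": 0}, {"x": 1, "y": 0, "z": 0, "roll": 0}, {"x": 0.5, "y": 0, "z": 0, "roll": 0}, {"x": 0, "y": 0, "z": 0, "roll": 0}, {"x": 0, "y": 0, "z": 0, "roll": 0}]}}

```text
time_s: 27.28
eef_pos: [0.5343, -0.0008, 0.1709]
tool_rot: [-0.494, 0.506, 0.494, 0.506]
force: [0.3, 1.1, -4.8]
opening: 0.027
```

```bash
python3 st.py; python3 rel.py 534.3 0.8 193.4 88.75; python3 - <<'E'
from h import *
import pickle
s=bot.state()
M=R.from_quat(s["tool_rot"]).as_matrix();e=np.array(s["eef_pos"])
p=bot.read_camera("wrist");save(p,"wrist13");pickle.dump(p,open("wrist13.pkl","wb"))
c=p["pixels"][60:130,246:316];cv2.imwrite("pics/crop13.png",cv2.resize(c[:,:,::-1],None,fx=8,fy=8,interpolation=cv2.INTER_NEAREST))
p=bot.read_camera("side");save(p,"side13")
q=proj(p,[[.6224,-.001,.165],[.4465,.003,.165]]);print(q)
c=p["pixels"][130:270,200:400];cv2.imwrite("pics/crop13s.png",cv2.resize(c[:,:,::-1],None,fx=4,fy=4,interpolation=cv2.INTER_CUBIC))
E
```

```text
t 27.27 ex,ey,z 0.5 0.2 170.9 jaw yaw 88.71 down [ 0. -0. -1.] F [ 0.3  1.1 -4.8] op 0.027 q [ 0.07  0.73 -0.23  1.71  0.23  0.73  1.27]
shift cm [-2.25 -0.    0.16] roll -0.04
[[323.5085854  181.89499116]
 [256.6359615  214.46694505]]
```

View pics/crop13.png

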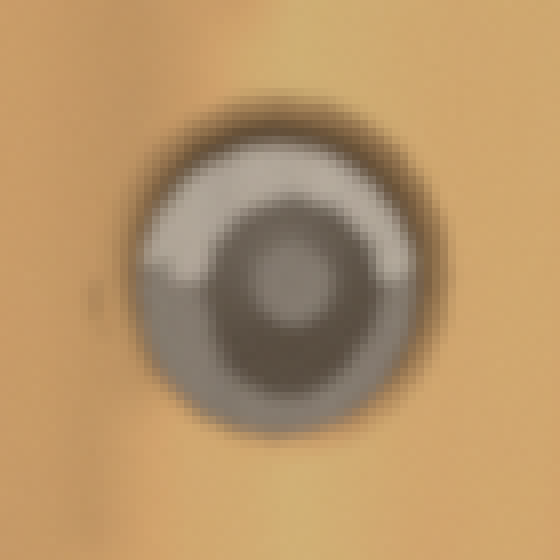

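View pics/crop13s.png

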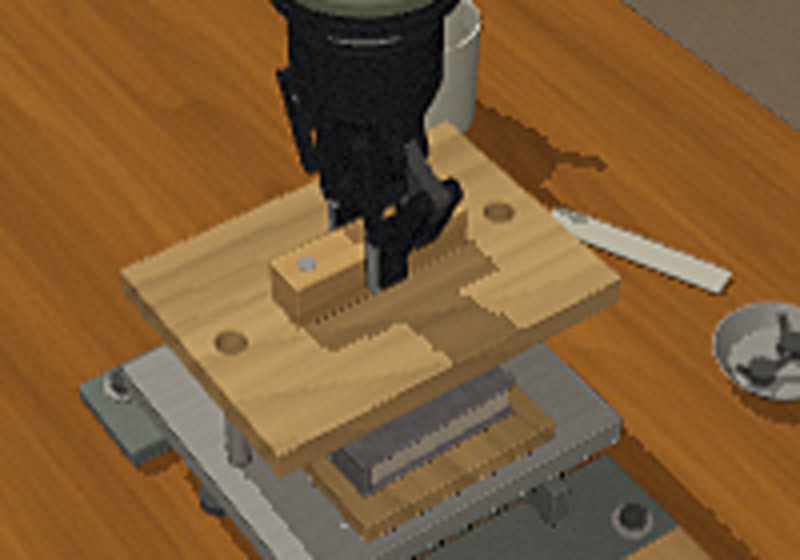

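```bash
python3 - <<'E'
from h import *
import pickle
p=pickle.load(open("wrist13.pkl","rb"));s=bot.state()
M=R.from_quat(s["tool_rot"]).as_matrix();e=np.array(s["eef_pos"])
f=lambda uv,z:(M.T@(world(p,uv,z=z)-e)*1000).round(2)
print("hole top",f((281.6,93.5),e[2]-.0061)); print("tip",f((282.6,95.2),.144))
P=cloud(p)[80:110,265:300];print(np.nanmedian(P[12:18,14:22,2]))
E
```

```text
hole top [ 6.07 87.16  1.22]
tip [26.99 87.26  1.84]
0.14246123577082034
```

{"fn": "step_arm", "kwargs": {"targets": [{"x": 0, "y": 0, "z": 0.1, "roll": 0}, {"x": 0.2, "y": 0, "z": 0, "roll": 0}, {"x": 0.3, "y": 0, "z": 0, "roll": 0}, {"x": 0.3, "y": 0, "z": 0, "roll": 0}, {"x": 0.2, "y": 0, "z": 0, "roll": 0}, {"x": 0, "y": 0, "z": 0, "roll": 0}]}}

```text
time_s: 28.12
eef_pos: [0.5341, 0.0002, 0.1606]
tool_rot: [-0.494, 0.506, 0.494, 0.505]
force: [-0.1, 0.5, -5.0]
opening: 0.0268
```

```bash
python3 st.py;python3 rel.py 534.3 0.8 193.4 88.75; python3 - <<'E'
from h import *
import pickle
p=bot.read_camera("wrist");save(p,"wrist14");pickle.dump(p,open("wrist14.pkl","wb"))
c=p["pixels"][60:130,246:316];cv2.imwrite("pics/crop14.png",cv2.resize(c[:,:,::-1],None,fx=8,fy=8,interpolation=cv2.INTER_NEAREST))
p=bot.read_camera("side");save(p,"side14")
c=p["pixels"][130:270,200:400];cv2.imwrite("pics/crop14s.png",cv2.resize(c[:,:,::-1],None,fx=4,fy=4,interpolation=cv2.INTER_CUBIC))
print(bot.state()["wrist_torque"])
E
```

```text
t 28.12 ex,ey,z 0.3 1.2 160.6 jaw yaw 88.71 down [-0. -0. -1.] F [-0.1  0.5 -5. ] op 0.0268 q [ 0.06  0.75 -0.22  1.72  0.24  0.7   1.26]
shift cm [-3.28 -0.02  0.06] roll -0.04
[ 0.01207232 -0.00513588 -0.00145114]
```

View pics/crop14.png

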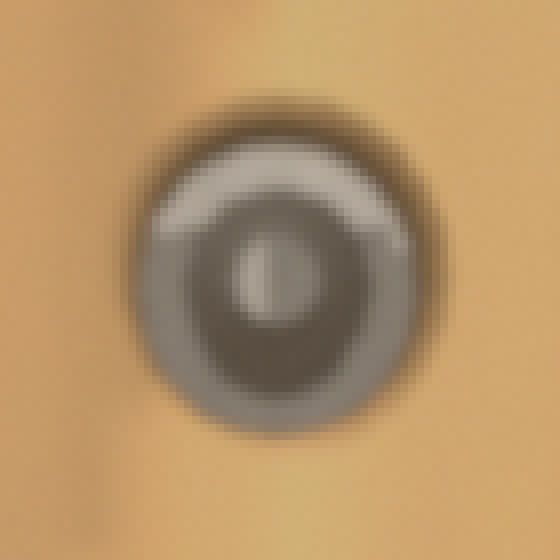

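View pics/crop14s.png

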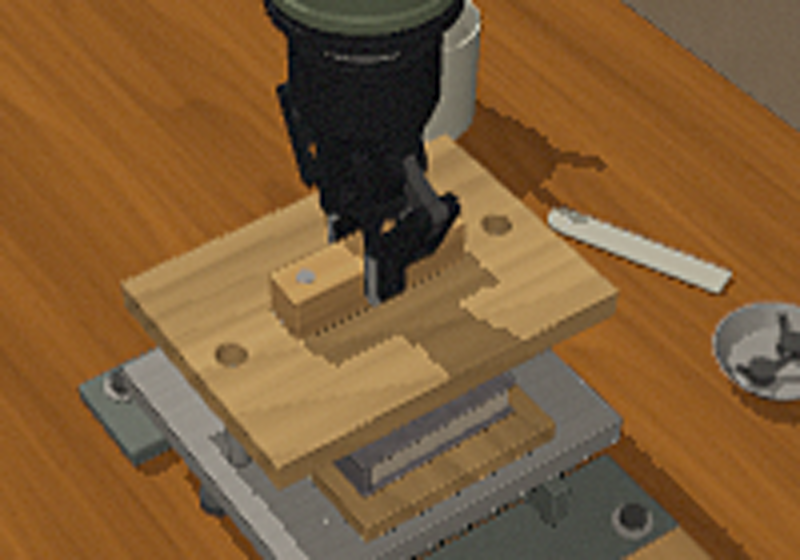

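Aligned to within about 0.5 mm with no contact force. Lowering on.

{"fn": "step_arm", "kwargs": {"targets": [{"x": 0.2, "y": 0, "z": 0, "roll": 0}, {"x": 0.3, "y": 0, "z": 0, "roll": 0}, {"x": 0.3, "y": 0, "z": 0, "roll": 0}, {"x": 0.3, "y": 0, "z": 0, "roll": 0}, {"x": 0, "y": 0, "z": 0, "roll": 0}]}}

```text
time_s: 28.85
eef_pos: [0.5341, 0.0001, 0.1496]
tool_rot: [-0.494, 0.506, 0.494, 0.505]
force: [-0.0, 0.2, -4.4]
opening: 0.0269
```

```bash
python3 st.py;python3 rel.py 534.3 0.8 193.4 88.75; python3 -c "
from h import *
print(np.round(bot.state()['wrist_torque'],3))"
```

```text
t 28.85 ex,ey,z 0.3 1.1 149.6 jaw yaw 88.71 down [-0. -0. -1.] F [-0.   0.2 -4.4] op 0.0269 q [ 0.06  0.76 -0.22  1.73  0.24  0.67  1.25]
shift cm [-4.38 -0.02  0.07] roll -0.04
[-0.021  0.01   0.075]
```

{"fn": "step_arm", "kwargs": {"targets": [{"x": 0.2, "y": 0, "z": 0, "roll": 0}, {"x": 0.3, "y": 0, "z": 0, "roll": 0}, {"x": 0.3, "y": 0, "z": 0, "roll": 0}, {"x": 0.2, "y": 0, "z": 0, "roll": 0}, {"x": 0.1, "y": 0, "z": 0, "roll": 0}, {"x": 0, "y": 0, "z": 0, "roll": 0}]}}

```text
time_s: 29.6
eef_pos: [0.5342, 0.0002, 0.1388]
tool_rot: [-0.494, 0.506, 0.494, 0.506]
force: [0.1, 0.0, -6.1]
opening: 0.0266
```

{"fn": "step_arm", "kwargs": {"targets": [{"x": 0.1, "y": 0, "z": 0, "roll": 0}, {"x": 0.1, "y": 0, "z": 0, "roll": 0}, {"x": 0, "y": 0, "z": 0, "roll": 0}, {"x": 0, "y": 0, "z": 0, "roll": 0}]}}

```text
time_s: 30.1
eef_pos: [0.5342, 0.0001, 0.1368]
tool_rot: [-0.494, 0.506, 0.494, 0.506]
force: [0.6, 1.1, -5.0]
opening: 0.0269
```

```bash
python3 st.py
```

```text
t 30.1 ex,ey,z 0.4 1.1 136.8 jaw yaw 88.71 down [ 0. -0. -1.] F [ 0.6  1.1 -5. ] op 0.0269 q [ 0.05  0.78 -0.21  1.74  0.25  0.64  1.25]
```

Underside is about 112.7 mm and it should seat near 110. Continuing in 1 mm steps.

{"fn": "step_arm", "kwargs": {"targets": [{"x": 0.1, "y": 0, "z": 0, "roll": 0}, {"x": 0, "y": 0, "z": 0, "roll": 0}, {"x": 0.1, "y": 0, "z": 0, "roll": 0}, {"x": 0, "y": 0, "z": 0, "roll": 0}, {"x": 0, "y": 0, "z": 0, "roll": 0}]}}

```text
time_s: 30.72
eef_pos: [0.5342, 0.0002, 0.1348]
tool_rot: [-0.494, 0.506, 0.494, 0.506]
force: [0.0, 0.2, -5.4]
opening: 0.0272
```

{"fn": "step_arm", "kwargs": {"targets": [{"x": 0.05, "y": 0, "z": 0, "roll": 0}, {"x": 0, "y": 0, "z": 0, "roll": 0}, {"x": 0, "y": 0, "z": 0, "roll": 0}]}}

```text
time_s: 31.1
eef_pos: [0.5342, 0.0002, 0.1343]
tool_rot: [-0.494, 0.506, 0.494, 0.506]
force: [0.1, 0.4, -5.0]
opening: 0.0269
```

```bash
python3 st.py
```

```text
t 31.1 ex,ey,z 0.4 1.2 134.3 jaw yaw 88.72 down [-0. -0. -1.] F [ 0.1  0.4 -5. ] op 0.0269 q [ 0.05  0.79 -0.21  1.75  0.25  0.63  1.25]
```

{"fn": "step_arm", "kwargs": {"targets": [{"x": 0.05, "y": 0, "z": 0, "roll": 0}, {"x": 0, "y": 0, "z": 0, "roll": 0}, {"x": 0, "y": 0, "z": 0, "roll": 0}]}}

```text
time_s: 31.48
eef_pos: [0.5342, 0.0002, 0.134]
tool_rot: [-0.494, 0.506, 0.494, 0.506]
force: [-2.5, -0.3, 6.2]
opening: 0.0266
```

{"fn": "step_arm", "kwargs": {"targets": [{"x": 0.05, "y": 0, "z": 0, "roll": 0}, {"x": 0, "y": 0, "z": 0, "roll": 0}, {"x": 0, "y": 0, "z": 0, "roll": 0}]}}

```text
time_s: 31.85
eef_pos: [0.5342, 0.0001, 0.134]
tool_rot: [-0.495, 0.506, 0.494, 0.506]
force: [-6.3, -0.4, 17.2]
opening: 0.0271
```

```bash
python3 st.py
```

```text
t 31.85 ex,ey,z 0.4 1.2 134.0 jaw yaw 88.71 down [ 0.001 -0.    -1.   ] F [-6.3 -0.4 17.2] op 0.0271 q [ 0.05  0.79 -0.21  1.75  0.25  0.63  1.25]
```

Seated: contact is exactly at the predicted height. I'll ease off the pressure, open and rise.

{"fn": "step_arm", "kwargs": {"targets": [{"x": -0.08, "y": 0, "z": 0, "roll": 0}, {"x": 0, "y": 0, "z": 0, "roll": 0}]}}

```text
time_s: 32.1
eef_pos: [0.5342, 0.0001, 0.1341]
tool_rot: [-0.494, 0.506, 0.494, 0.506]
force: [-1.1, -0.1, -0.6]
opening: 0.0271
```

{"fn": "step_arm", "kwargs": {"targets": [{"x": 0, "y": 0, "z": 0, "roll": 0}, {"x": 0, "y": 0, "z": 0, "roll": 0}, {"x": 0, "y": 0, "z": 0, "roll": 0}, {"x": 0, "y": 0, "z": 0, "roll": 0}, {"x": 0, "y": 0, "z": 0, "roll": 0}, {"x": 0, "y": 0, "z": 0, "roll": 0}, {"x": 0, "y": 0, "z": 0, "roll": 0}, {"x": 0, "y": 0, "z": 0, "roll": 0}], "gripper": 7}}

```text
time_s: 33.1
eef_pos: [0.5342, 0.0002, 0.1341]
tool_rot: [-0.494, 0.506, 0.494, 0.506]
force: [-0.2, 0.4, 0.6]
opening: 0.0701
```

```bash
python3 st.py
```

```text
t 33.1 ex,ey,z 0.3 1.2 134.1 jaw yaw 88.71 down [-0. -0. -1.] F [-0.2  0.4  0.6] op 0.0701 q [ 0.05  0.79 -0.21  1.75  0.25  0.63  1.25]
```

{"fn": "step_arm", "kwargs": {"targets": [{"x": -1, "y": 0, "z": 0, "roll": 0}, {"x": -3, "y": 0, "z": 0, "roll": 0}, {"x": -5, "y": 0, "z": 0, "roll": 0}, {"x": -5, "y": 0, "z": 0, "roll": 0}, {"x": -4, "y": 0, "z": 2, "roll": 0}, {"x": 0, "y": 0, "z": 5, "roll": 0}, {"x": 0, "y": 0, "z": 5, "roll": 0}, {"x": 0, "y": 0, "z": 5, "roll": 0}, {"x": 0, "y": 0, "z": 5, "roll": 0}, {"x": 0, "y": 0, "z": 4, "roll": 0}, {"x": 0, "y": 0, "z": 0, "roll": 0}, {"x": 0, "y": 0, "z": 0, "roll": 0}]}}

```text
time_s: 34.6
eef_pos: [0.54, 0.2595, 0.3145]
tool_rot: [-0.494, 0.506, 0.494, 0.506]
force: [0.1, -0.3, 0.1]
opening: 0.0699
```

```bash
python3 st.py; python3 - <<'E'
from h import *
from m import rect
from st import C,ex,ey
for n in("side","top"):
    p=bot.read_camera(n);save(p,n+"20");P=cloud(p)
    D=P[...,:2]*1000-C;u=D@ex;v=D@ey;z=P[...,2]
    k=(abs(u)<105)&(abs(v)<75)&(z>.12)&(z<.138)
    A=np.c_[u[k],v[k],np.ones(k.sum())];c=np.linalg.lstsq(A,z[k]*1000,rcond=None)[0];print(n,"plate top plane z, tilt deg",c[2].round(1),np.degrees(c[:2]/1).round(2)*1)
    k=(abs(u)<125)&(abs(v)<98)&(z>.12)&(z<.18); r=cv2.minAreaRect(np.c_[u[k],v[k]].astype(np.float32));print(np.round(r[0],1),np.round(r[1],1),round(r[2],2))
    k=(abs(u)<85)&(abs(v)<99)&(z>.0785)&(z<.09); r=cv2.minAreaRect(np.c_[u[k],v[k]].astype(np.float32)) if k.sum()>10 else 0;print(r)
E
```

```text
t 34.6 ex,ey,z 1.2 260.6 314.5 jaw yaw 88.7 down [ 0. -0. -1.] F [ 0.1 -0.3  0.1] op 0.0699 q [-0.39  0.68 -0.25  1.23  0.17  1.25  0.91]
side plate top plane z, tilt deg 127.9 [-0.04  0.01]
[1.5 0.7] [163.4 222.9] 89.76
((0.8347549438476562, -76.24397277832031), (31.738784790039062, 131.37786865234375), 88.89672088623047)
top plate top plane z, tilt deg 128.4 [-0.03  0.02]
[2.4 0.4] [159.3 220.5] 89.51
((1.9721298217773438, 0.7751083374023438), (178.27780151367188, 129.61595153808594), 89.97529602050781)
```

View pics/side20.png

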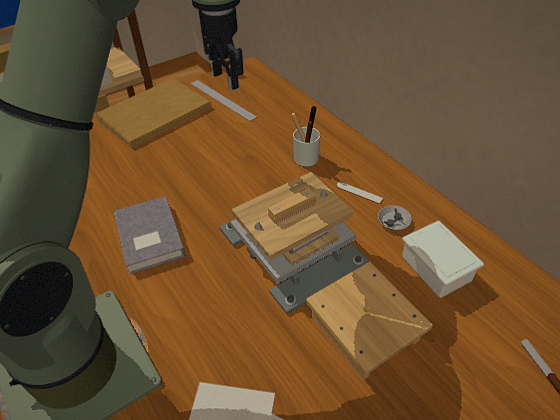

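View pics/top20.png

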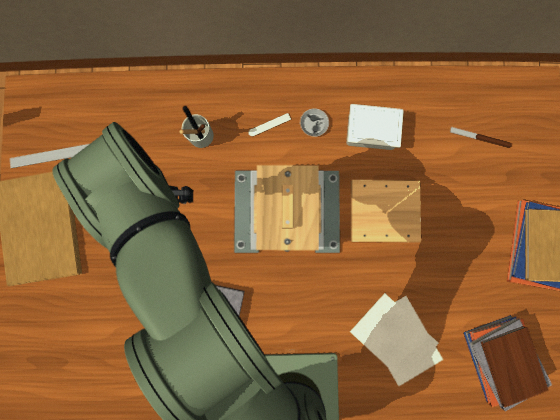

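The top board is over both rods and flat: its top measures 128 mm, as expected, with a tilt of at most 0.04°. Handing in.

```bash
python3 -c "
from rig import bot
print(bot.hand_in(), bot.state()['time_s'])"
```

```text
the job is handed in; nothing more can be done
the job is handed in; nothing more can be done
```

The job is done and handed in, about 35 s in on the robot's clock; no verdict was reported.

- **Pressing board and book:** I pushed the board across the gap with both open fingertips, then nudged it about 3 mm more to centre it. The last readings put it about 1–2 mm from the bed's centre and square within about 0.3°. The book rode along without visible shifting.
- **Top board:** I gripped it by the batten and lowered it over both rods until it touched the book. The highest force I read was 17 N, at seating; I then eased off and let go.
- **Last checks:** Both cameras show the plate flat (tilt at most 0.04°), its top at 128 mm as it should be, with both rods showing through. In the pictures the bystanders look undisturbed, and the arm was clear.
- **Disagreement:** My first estimate of the press centre was off by about 2 mm along the push direction compared with the later close-up measurement of the rods. I used the later one to place the top board.

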